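# Load a keyed capacitor into a sloped test holder by feel

### The job

Pick up the big violet capacitor and load it in the sloped test holder: its notched foot goes down the holder's round black socket, fully home, with the shoulder of the can flush on the collar, and is then let go. The brass key inside the socket has been left at an unknown angle, anywhere up to about 43 degrees either side of the white tick at the top of the slope, so turn the can and feel for the position where the notch drops over the key rather than forcing it. Leave everything else on the bench where it is.

Things in the scene. Friction and masses are not known exactly. Their poses are not given: they have to be found in the camera images.
- can_center (a point): Violet capacitor can, loose, standing on its foot, 110 mm tall, 0.2 to 0.42 kg. Point: on its axis, half-way up (55 mm above its underside). z: its axis, towards its top; x: towards its notch, marked by a white stripe down the sleeve and on the top. Body: 52 mm diameter, upper 80 mm. Grip the body at any yaw, 20 mm or more above its lower end.
- can_foot (a point): Centre of the can's underside; same axes as can_center. Black foot: 40 mm diameter, 30 mm high, its lowest 4 mm stepped in to 36 mm diameter; the flat shoulder is where the wider body begins. One notch on the x side runs the foot's whole height: 13 mm wide at the rim, 10 mm wide at radius 16 mm, 7 mm deep.
- socket: Round black socket fixed on the holder's sloped deck. Origin: centre of its mouth. z: its axis, out of the socket, leaning 30 degrees from vertical to the low side of the deck (roughly towards the robot); x: up the slope, to a white tick on the rim. Bore 42.4 mm diameter, 32 mm deep; collar 58 mm outer diameter, 32 mm proud of the deck, flat rim.
- key_level (a point): Point on the socket's axis 14 mm below the mouth, level with the top of the brass key on the bore wall (5.5 mm wide, 5 mm inward, down to the floor); socket's axes. The key stays still at an unreported angle about z, -0.75 to 0.75 rad from x. The foot rests on it until the can's x points within about 0.12 rad of the key, then goes in the last 16 mm.
- seat (a point): The point on the socket's axis, 25 mm outside the mouth, where can_center lies when the can is fully home, shoulder on the rim. Same axes as the socket.
- jig: The test holder, fixed: grey base plate 170 x 130 x 8 mm with a bent aluminium stand, 100 mm high at the back; a deck of 150 x 130 mm slopes 30 degrees and carries the socket. Origin under the centre of the base plate on the table; z up, x towards the high side of the deck (away from the robot).
- screwdriver: Bystander, leave alone: screwdriver with a yellow handle, 190 mm long, lying flat; origin near its middle, x along it to the tip.
- heatsink: Bystander, leave alone: upright aluminium heat-sink bracket, 70 x 32 x 60 mm; origin under its centre.
- blue_cap: Bystander, leave alone: small blue capacitor, 34 mm diameter, 42 mm tall; origin under its centre.
- ferrite: Bystander, leave alone: coil spool with copper winding between black flanges, 48 mm diameter, 36 mm tall; origin under its centre.
Not all that is in view belongs to the job. Leave any green look-alike of the part that bears can_center alone.

How it is judged:
By the outcome, as a careful person would: the job done as asked, in the order asked, and still so for the second after the job is handed in, with the robot touching nothing.
It also fails if it takes over 54 s, if anything falls off the work surface, if the arm or the gripper's body presses on something with over 40 N, if the wrist force passes 120 N, or if a joint passes its speed limit or range.

### The arm

A 7-joint arm with a two-finger parallel gripper is mounted at the origin on the work surface. World frame = base frame: x ahead of the robot, y to its left, z up, the work surface at z = 0. Lengths are in m, angles in rad, forces in N, time in s.
With the tool pointing down it reaches from about 0.4 to 0.875 m from the base axis. Payload 4.4 kg.
Tool frame: the origin (TCP) lies at the very end of the fingers, on their centre line; the grasp point (between the pads) lies 19 mm behind it; z points along the fingers, y is the direction in which the jaws open and shut (so a half turn about z gives the same grasp; the last joint's range is limited). The gripper opens to 85 mm and grips with 20 to 120 N. Pads are 22 mm wide; open, the fingers measure 114 mm over their backs; the gripper's body (76 mm by 85 mm) begins 54 mm behind the grasp point. The pads swing forward as they close: fully open they stand 13 mm farther back than shut.
Start: joints at [-1.398, 0.628, 0.038, 1.517, -0.027, 0.996, -0.02], TCP at [0.154, 0.632, 0.231] pointing down, gripper open.
Joint ranges: [-3.06, 3.06], [-0.37, 2.12], [-1.25, 1.32], [0.18, 2.47], [-1.1, 4.24], [0.23, 1.98], [-2.94, 2.94]. Speed limits (rad/s): [2.57, 2.57, 3.14, 3.14, 3.14, 3.14, 3.14].

### API

Orientations are given as a 3x3 rotation matrix whose columns are the frame's x, y, z axes.
In Python, from plant import env gives the robot as it stands. The module is installed in compiled form; this text tells all that it offers.
- The arm moves only by the shell command python3 -m inch 'ROWS' [FORCE]. ROWS is JSON, a list of rows, each an object of numbers: "grip": the finger opening in cm, from 0 to 8.54; "dx", "dy", "dz": the shift along the tool's x, y, z in cm; "wx", "wy", "wz": the turn, a rotation vector about the tool's x, y, z in degrees. In form: [{"grip": .., "dx": .., "dy": .., "dz": .., "wx": .., "wy": .., "wz": ..}, ...]. A call has 1 to 8 rows; each row is the pose to reach, as a shift and turn from the pose measured when the call began, along the tool's axes at that moment; what a row does not reach only later rows make up. A row lasts 1/12 s, in which the tool goes at most 41.7 mm and 7.16 degrees, less where a joint would pass 70% of its speed; a pose out of reach is approached as far as the arm can. A call with a gripper value outside its range is refused whole. The fingers move at their own pace and stop on an object; FORCE is the grip in N (left out, the last holds). Time passes only in rows, so rows that repeat a pose let the fingers close. It gives the time, the measured TCP pose, the force and the opening at its end, in the units of the state.
- env.get_obs(): the state, without advancing time (a new reading comes with each control period).
- env.read_camera(name): name is "scene" or "top"; returns (picture, depth): 384x512x3 uint8, red, green, blue; 384x512 float32, m along the optical axis (not along the pixel's ray), 0 where there is no reading.
- env.get_calibration(name): a dict with "camera_matrix" (3x3 intrinsics, pixels), "R" (3x3) and "t" (3): a world point X has camera coordinates R X + t. Camera axes: x right, y down, z forward; pixel columns grow to the right and rows downward; lengths in m; the calibration is good to about 2 mm. A picture is of the moment at which its call begins. get_calibration takes no time and is no camera call.
- env.close_job(): hands the job in, once; it reports no verdict.
The state is a dict: "time": time; "joint_positions": joint angles; "dq": joint speeds; "joint_torque": joint torques, N m; "tcp_pos": TCP position; "tool_rot": TCP orientation; "contact_force": force on the tool from outside, world axes, zero at the start; "moment": the same for the moment, N m; "grip_width": opening from 0.0 (shut) to 1.0 (fully open).
Only numpy, scipy, OpenCV 4.12 (cv2) and the standard library are available. Lean on these libraries where they do the work, as an engineer would, in place of code of your own. Each camera call takes 0.05 s, during which the arm holds its last target. There are 200 camera calls.

## Working session

There is one attempt and no reset: what is moved stays moved. The work goes in short steps, Python scripts to look and compute and a shell command to move; the robot and the scene stay as the last step left them, time stands still between calls to the robot, and variables do not carry over. Pictures are saved under pics/ and viewed, on a budget of 10 in all, crops included, one or two more only if the job needs it, and the job is handed in when it is done.

```bash
mkdir -p pics; cat > h.py <<'E'
import numpy as np, cv2
from plant import env
def shot(n,f=None):
    im,d=env.read_camera(n); c=env.get_calibration(n)
    if f: cv2.imwrite('pics/'+f,im[:,:,::-1])
    return im,d,np.array(c['camera_matrix']),np.array(c['R']),np.array(c['t'])
def pts(d,K,R,t):
    v,u=np.mgrid[:d.shape[0],:d.shape[1]]
    P=np.stack([(u-K[0,2])/K[0,0]*d,(v-K[1,2])/K[1,1]*d,d],-1)
    return (P-t)@R
E
python3 - <<'E'
from h import *
for n in('scene','top'):
    im,d,K,R,t=shot(n,n+'1.png'); np.savez(n+'1.npz',im=im,d=d,K=K,R=R,t=t)
    print(n,K.tolist(),R.round(3).tolist(),(-R.T@t).round(3))
o=env.get_obs(); print(o)
E
```

```text
scene [[368.5872215502503, 0.0, 258.2382844266058], [0.0, 368.5872215502503, 194.2464114682772], [0.0, 0.0, 1.0]] [[0.71, 0.705, -0.001], [0.382, -0.387, -0.839], [-0.592, 0.595, -0.544]] [ 1.132 -0.522  0.613]
top [[469.49965313411127, 0.0, 250.51301224936597], [0.0, 469.49965313411127, 193.22312715060727], [0.0, 0.0, 1.0]] [[0.014, -0.999, 0.033], [-0.992, -0.018, -0.122], [0.122, -0.031, -0.992]] [0.39  0.07  1.269]
{'time': 0.1, 'joint_positions': array([-1.39783846,  0.62924985,  0.03843029,  1.51823775, -0.02704035,
        0.99629907, -0.01999721]), 'dq': array([ 0.00037719, -0.00105548, -0.00148173, -0.00304054,  0.00022796,
        0.00083106,  0.00076398]), 'joint_torque': array([ 2.98099330e-03, -5.64532578e+01,  1.23014566e+00, -1.93969953e+01,
        1.11901594e-02,  5.49984034e-03,  1.05078817e-05]), 'tcp_pos': array([0.1535436 , 0.6310455 , 0.23049289]), 'tool_rot': array([[-9.71630876e-01,  2.36502142e-01, -4.22301887e-04],
       [ 2.36502517e-01,  9.71629520e-01, -1.62348035e-03],
       [ 2.63644011e-05, -1.67729909e-03, -9.99998593e-01]]), 'contact_force': array([ 0.08822309, -0.5898233 ,  0.12045729]), 'moment': array([ 0.0012778 , -0.03076657,  0.00536828]), 'grip_width': 0.9995686526277437}
```

View pics/scene1.png

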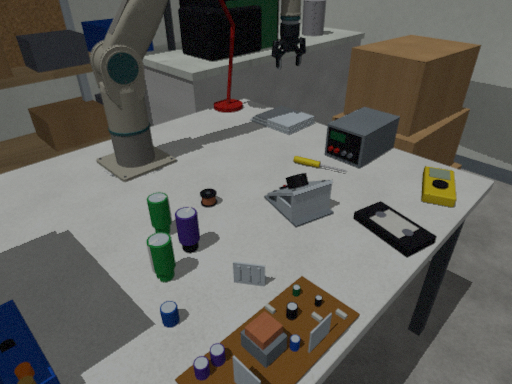

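View pics/top1.png

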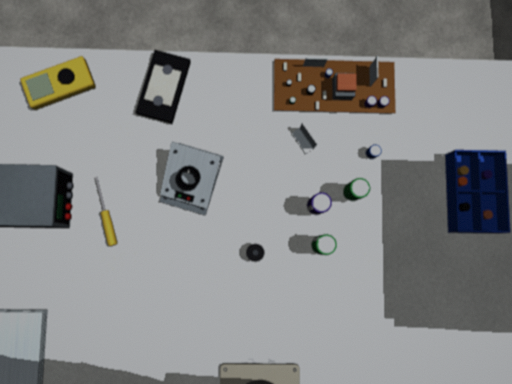

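The scene view shows the violet can at (187,228) between two green ones at (160,212) and (162,257), with the holder at (300,198). In the top view the can is at (320,204) and the socket at (188,178). Next I'll measure both from depth.

```bash
cat > m1.py <<'E'
from h import *
D={n:np.load(n+'1.npz') for n in('scene','top')}
def g(n): z=D[n]; return z['im'],z['d'],pts(z['d'],z['K'],z['R'],z['t'])
tiles=[]
for n,(u,v) in (('top',(320,204)),('top',(188,178)),('scene',(187,228)),('scene',(300,198))):
    im=g(n)[0][v-32:v+32,u-32:u+32,::-1]; tiles.append(cv2.resize(im,(300,300),interpolation=cv2.INTER_CUBIC))
cv2.imwrite('pics/crop1.png',np.vstack([np.hstack(tiles[:2]),np.hstack(tiles[2:])]))
for n,(u,v) in (('top',(320,204)),('scene',(187,228))):
    im,d,P=g(n); hsv=cv2.cvtColor(im,cv2.COLOR_RGB2HSV); m=np.zeros(d.shape,bool); m[v-30:v+30,u-20:u+20]=1
    vio=m&(hsv[...,0]>118)&(hsv[...,0]<160)&(hsv[...,1]>60)
    X=P[m&(d>0)]; X=X[(X[:,2]>.09)]; print(n,'h>.09',len(X),X.min(0).round(3),X.max(0).round(3))
    for mk,l in((vio,'violet'),):
        Y=P[mk&(d>0)]; print(l,len(Y),Y.min(0).round(3),np.median(Y,0).round(3),Y.max(0).round(3))
        T=Y[Y[:,2]>.106]; print('top',len(T),(T.min(0)+T.max(0)).round(4)/2,(T.max(0)-T.min(0)).round(3))
        B=Y[(Y[:,2]<.1)&(Y[:,2]>.03)]
        if len(B)>40:
            A=np.c_[2*B[:,:2],np.ones(len(B))]; s=np.linalg.lstsq(A,(B[:,:2]**2).sum(1),rcond=None)[0]; print('circ',s[:2].round(4),np.sqrt(s[2]+s[0]**2+s[1]**2))
    # white stripe on top
    w=m&(P[...,2]>.105)&(hsv[...,1]<60)&(hsv[...,2]>130); print('white',w.sum(),P[w].mean(0).round(4))
im,d,P=g('top'); m=np.zeros(d.shape,bool); m[135:220,150:230]=1
X=P[m&(d>0)&(P[...,2]>.02)]
print('jig pts',len(X),X.min(0).round(3),X.max(0).round(3))
np.set_printoptions(linewidth=200)
print('heights mm rows 160..200 step2, cols 168..212 step 2'); print((P[158:204:2,166:214:2,2]*1000).astype(int))
E
python3 m1.py
```

```text
top h>.09 357 [ 0.488 -0.169  0.09 ] [ 0.537 -0.117  0.118]
violet 140 [ 0.489 -0.191 -0.004] [ 0.511 -0.131  0.108] [ 0.554 -0.117  0.115]
top 84 [ 0.51285 -0.14275  0.11075] [0.048 0.051 0.009]
white 241 [ 0.5123 -0.1405  0.1249]
scene h>.09 445 [ 0.428 -0.242  0.09 ] [ 0.582 -0.12   0.11 ]
violet 618 [ 0.353 -0.172 -0.003] [ 0.537 -0.159  0.073] [ 0.545 -0.068  0.11 ]
top 67 [ 0.51805 -0.1461   0.1082 ] [0.048 0.05  0.004]
circ [ 0.5176 -0.1457] 0.024840531494553383
white 162 [ 0.5295 -0.1556  0.1178]
jig pts 2785 [0.501 0.112 0.021] [0.662 0.271 0.112]
heights mm rows 160..200 step2, cols 168..212 step 2
[[   1   81   80   81   82   85   84   86   84   88   85   85   88   88   91   94   91   93   94   94   94   94   97   98]
 [   0   78   77   79   83   81   81   80   80   84   89   82   82   86   90   89   88   87   90   91   91   90   97   94]
 [   2   75   75   79   81   78   81   77   78   80   83   84   80   87   81   85   85   89   87   90   89   87   98   97]
 [  -1   76   74   71   77   70   75   74   74   79   76   80   77   82   79   86   86   82   87   85   84   87   8
[... 1645 characters left out ...]
 44   41   43   41   41   42   40   43   43   46   50   49   54   50   50   48   10]
 [  31   32   33   29   35   43   45   42   38   44   44   45   37   37   41   43   42   39   47   47   48   48   48   -1]
 [  23   28   26   29   31   41   45   43   41   42   44   46   45   49   39   42   42   39   46   42   45   40   36   -2]
 [  12    5   10   32   30   24   35   37   38   37   41   42   40   40   36   37   36   37   37   40   44   41    4    2]
 [   6   10    6    5    9    5    6   29   32   37   37   41   36   40   39   30   38   37   40   40   39   38    2    4]
 [  11    8   13   10    4    6    7    9    9    7   28   28   27   36   35   29   29   33   43   36   40   37   -1    2]]
```

View pics/crop1.png

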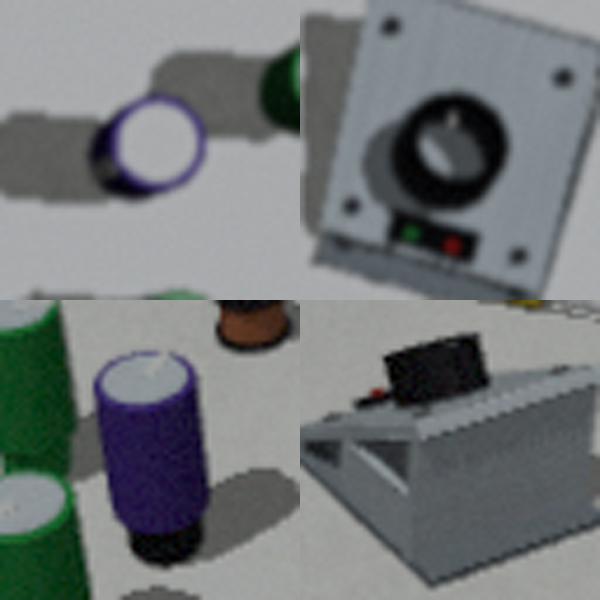

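The crops show the can's stripe on the top disc, pointing from its centre to the upper right in the scene view. The socket's white tick is at about crop (452,118) on the rim. Next: precise fits.

```bash
cat > m2.py <<'E'
from h import *
from scipy.optimize import least_squares
D={n:np.load(n+'1.npz') for n in('scene','top')}
def ray(n,uv,pn,pd):
    z=D[n];K,R,t=z['K'],z['R'],z['t'];uv=np.atleast_2d(uv).astype(float)
    d=np.c_[(uv[:,0]-K[0,2])/K[0,0],(uv[:,1]-K[1,2])/K[1,1],np.ones(len(uv))]@R; c=-R.T@t
    return c+d*((pd-c@pn)/(d@pn))[:,None]
zz=np.array([0,0,1.])
def circ(Q):
    s=np.linalg.lstsq(np.c_[2*Q,np.ones(len(Q))],(Q**2).sum(1),rcond=None)[0]; return s[:2],np.sqrt(s[2]+s[:2]@s[:2])
# can top
for n,(u,v) in (('top',(320,204)),('scene',(187,214))):
    im=D[n]['im']; hsv=cv2.cvtColor(im,cv2.COLOR_RGB2HSV); H=hsv.astype(int)
    # light disc of the top
    ww=np.zeros(im.shape[:2],np.uint8); ww[v-22:v+22,u-22:u+22]=1
    vio=((H[...,0]>112)&(H[...,0]<160)&(H[...,1]>80)&(ww>0)).astype(np.uint8)
    cs,_=cv2.findContours(vio,cv2.RETR_CCOMP,cv2.CHAIN_APPROX_NONE)
    c=np.vstack(cs)[:,0]; hull=cv2.convexHull(c)[:,0]
    Q=ray(n,c,zz,.11)
    print(n,'vio px bbox',c.min(0),c.max(0))
    # light disc: grey bright pixels inside hull
    ins=np.zeros_like(ww); cv2.fillConvexPoly(ins,hull,1)
    disc=(ins>0)&(H[...,1]<60)&(H[...,2]>110)
    _,lab,st,_=cv2.connectedComponentsWithStats(disc.astype(np.uint8)); k=1+np.argmax(st[1:,4]); vv,uu=np.where(lab==k)
    Pd=ray(n,np.c_[uu,vv],zz,.11); ctr=Pd.mean(0); print('disc',len(uu),ctr.round(4),'eq radius',np.ptp(Pd[:,0])/2,np.ptp(Pd[:,1])/2)
    b=im[vv,uu].mean(1); thr=np.sort(b)[-max(8,len(b)//12)]; r=np.hypot(*(Pd-ctr)[:,:2].T)
    s=(b>=thr)&(r<.022); e=Pd[s][:,:2]-ctr[:2]; print('bright',s.sum(),np.median(b),thr,'mean off',e.mean(0).round(4),'ang',np.degrees(np.arctan2(*e.mean(0)[::-1])),np.degrees(np.arctan2(e[:,1],e[:,0])).round())
# deck
z=D['top'];im=z['im'];P=pts(z['d'],z['K'],z['R'],z['t']);H=cv2.cvtColor(im,cv2.COLOR_RGB2HSV)
m=np.zeros(im.shape[:2],bool);m[145:186,168:216]=1
m&=(z['d']>0)&(P[...,2]<.2)&(P[...,2]>.02)&(H[...,2]>110)
X=P[m]; 
for i in range(4):
    c=X.mean(0);n_=np.linalg.svd(X-c,full_matrices=False)[2][2];n_*=np.sign(n_[2]);e=(X-c)@n_;X=X[abs(e)<.006]
print('deck n',n_.round(3),'tilt',np.degrees(np.arccos(n_[2])),'downhill yaw',np.degrees(np.arctan2(n_[1],n_[0])),len(X))
# jig edges: light deck contour angle
dk=np.zeros(im.shape[:2],np.uint8);dk[130:222,150:235]=1
dk=(dk&(P[...,2]>.025)&(P[...,2]<.2)).astype(np.uint8)
cs,_=cv2.findContours(dk,cv2.RETR_EXTERNAL,cv2.CHAIN_APPROX_NONE);c=max(cs,key=cv2.contourArea)
hsel=P[c[:,0,1],c[:,0,0]]
rect=cv2.minAreaRect(hsel[:,:2].astype(np.float32)); print('deck rect',rect)
yaw=np.arctan2(-n_[1],-n_[0]); np.save('deck.npy',np.r_[n_,c_:=X.mean(0)])
for yaw in (yaw,):
  ax=np.array([-np.cos(yaw)*.5,-np.sin(yaw)*.5,np.cos(np.pi/6)])
  off=np.median(X@ax); 
  h=P@ax-off
  dark=np.zeros(im.shape[:2],bool);dark[150:200,160:215]=1
  rim=dark&(abs(h-.032)<.007)&(H[...,2]<90)&(z['d']>0); R_=P[rim]; print('rim',rim.sum(),'h',np.median(h[rim]),R_.mean(0).round(4))
  ux=np.array([np.cos(yaw)*np.cos(np.pi/6),np.sin(yaw)*np.cos(np.pi/6),.5]);uy=np.cross(ax,ux)
  vv,uu=np.where(rim); Q=ray('top',np.c_[uu,vv],ax,off+.032); q=np.c_[Q@ux,Q@uy]
  f=least_squares(lambda p:np.maximum(np.hypot(*(q-p).T)-.029,0)+np.minimum(np.hypot(*(q-p).T)-.0212,0),q.mean(0),loss='soft_l1',f_scale=.001)
  C=ux*f.x[0]+uy*f.x[1]+ax*(off+.032); r=np.hypot(*(q-f.x).T); print('mouth',C.round(4),'r pct',np.percentile(r,[2,10,50,90,98]).round(4),'yaw',np.degrees(yaw))
  tick=dark&(abs(h-.032)<.008)&(H[...,2]>120); vv,uu=np.where(tick); Q=ray('top',np.c_[uu,vv],ax,off+.032)-C; 
  for a,b,g in zip(uu,vv,Q): print((a,b),(1000*np.r_[g@ux,g@uy]).round(1),im[b,a])
E
sed -i 's/np.r_\[n_,c_:=X.mean(0)\]/np.r_[n_,X.mean(0)]/' m2.py; python3 m2.py
```

```text
top vio px bbox [308 192] [331 212]
disc 234 [ 0.5139 -0.1432  0.11  ] eq radius 0.020173673699254102 0.020096009332886168
bright 37 170.33333333333334 172.0 mean off [-0.0008 -0.    ] ang -177.10969736802414 [   1.   33.    2.  -37.   47.   39.  -25.  -35.  -43.   61.   73.  -62.
   82.   80.  -79.  -81.   91.  100. -118. -104.  -97.  109.  112. -125.
 -108.  121.  134. -121. -117.  142. -145. -129.  148. -160.  178. -172.
 -163.]
scene vio px bbox [175 192] [208 235]
disc 440 [ 0.5214 -0.1272  0.11  ] eq radius 0.06025117171521871 0.045673733698626096
bright 9 154.33333333333334 159.33333333333334 mean off [-0.0008  0.0031] ang 105.11951470215705 [ 143. -167.   90. -146.   58.   56. -128.   36.   20.]
deck n [-0.477  0.135  0.868] tilt 29.74098149714079 downhill yaw 164.24426891148462 1225
deck rect ((0.5826601982116699, 0.19123007357120514), (0.13137710094451904, 0.1344013214111328), 74.4464111328125)
rim 218 h 0.03151410843860766 [0.5669 0.1958 0.0927]
mouth [0.5662 0.1954 0.0929] r pct [0.0204 0.0216 0.0257 0.0293 0.0305] yaw -15.755731088515391
```

```bash
cat >> h.py <<'E'
from scipy.spatial.transform import Rotation as Ro
YAW=np.radians(-15.6)
AX=np.array([-np.cos(YAW)*.5,-np.sin(YAW)*.5,np.cos(np.pi/6)]); UX=np.array([np.cos(YAW)*np.cos(np.pi/6),np.sin(YAW)*np.cos(np.pi/6),.5]); UY=np.cross(AX,UX)
S=np.c_[UX,UY,AX]
def to(p,R=None):
    o=env.get_obs(); T=o['tool_rot']; d=100*T.T@(np.array(p)-o['tcp_pos'])
    w=np.degrees(Ro.from_matrix(T.T@(T if R is None else R)).as_rotvec())
    print('t',round(o['time'],2),'tcp',o['tcp_pos'].round(4),'F',o['contact_force'].round(1),'g',round(o['grip_width'],3),'q7',o['joint_positions'].round(2)[6]); print('d cm',d.round(2),'w deg',w.round(1))
def down(yaw_y): # tool down, tool y at yaw
    y=np.array([np.cos(yaw_y),np.sin(yaw_y),0]);z=np.array([0,0,-1.]);return np.c_[np.cross(y,z),y,z]
E
python3 -m inch '[{"dx":-37.8,"dy":-30},{"dx":-37.8,"dy":-30},{"dx":-37.8,"dy":-30},{"dx":-37.8,"dy":-30},{"dx":-37.8,"dy":-30},{"dx":-37.8,"dy":-30},{"dx":-37.8,"dy":-30},{"dx":-37.8,"dy":-30}]'
python3 -c "
from h import *
to([.515,-.1443,.23],down(np.radians(60)))"
```

```text
t 0.1 tcp [0.1535 0.631  0.2305] F [ 0.1 -0.6  0.1] g 1.0 q7 -0.02
d cm [-53.46 -66.79   0.16] w deg [-0.1  0.  16.3]invalid input
```

```bash

python3 -m inch '[{"grip":8.5,"dx":-37.8,"dy":-30,"dz":0,"wx":0,"wy":0,"wz":8},{"grip":8.5,"dx":-37.8,"dy":-30,"dz":0,"wx":0,"wy":0,"wz":8},{"grip":8.5,"dx":-37.8,"dy":-30,"dz":0,"wx":0,"wy":0,"wz":8},{"grip":8.5,"dx":-37.8,"dy":-30,"dz":0,"wx":0,"wy":0,"wz":8},{"grip":8.5,"dx":-37.8,"dy":-30,"dz":0,"wx":0,"wy":0,"wz":8},{"grip":8.5,"dx":-37.8,"dy":-30,"dz":0,"wx":0,"wy":0,"wz":8},{"grip":8.5,"dx":-37.8,"dy":-30,"dz":0,"wx":0,"wy":0,"wz":8},{"grip":8.5,"dx":-37.8,"dy":-30,"dz":0,"wx":0,"wy":0,"wz":8}]'
python3 -c "
from h import *
to([.515,-.1443,.23],down(np.radians(60)))"
```

```text
time: 0.77
tcp_pos: [0.3588, 0.3664, 0.2309]
tool_rot: [[-0.929, 0.369, -0.001], [0.369, 0.929, -0.002], [-0.0, -0.002, -1.0]]
contact_force: [1.0, 0.4, -0.3]
grip_width: 0.992
t 0.77 tcp [0.3588 0.3664 0.2309] F [ 1.   0.4 -0.3] g 0.992 q7 0.39
d cm [-33.37 -41.69   0.19] w deg [-0.1  0.   8.3]
```

```bash

python3 -m inch '[{"grip":8.5,"dx":-33.4,"dy":-41.7,"dz":3,"wx":0,"wy":0,"wz":8.3},{"grip":8.5,"dx":-33.4,"dy":-41.7,"dz":3,"wx":0,"wy":0,"wz":8.3},{"grip":8.5,"dx":-33.4,"dy":-41.7,"dz":3,"wx":0,"wy":0,"wz":8.3},{"grip":8.5,"dx":-33.4,"dy":-41.7,"dz":3,"wx":0,"wy":0,"wz":8.3},{"grip":8.5,"dx":-33.4,"dy":-41.7,"dz":3,"wx":0,"wy":0,"wz":8.3},{"grip":8.5,"dx":-33.4,"dy":-41.7,"dz":3,"wx":0,"wy":0,"wz":8.3},{"grip":8.5,"dx":-33.4,"dy":-41.7,"dz":3,"wx":0,"wy":0,"wz":8.3},{"grip":8.5,"dx":-33.4,"dy":-41.7,"dz":3,"wx":0,"wy":0,"wz":8.3}]' >/dev/null
python3 -c "
from h import *
to([.515,-.1443,.19],down(np.radians(60)))"
```

```text
t 1.43 tcp [0.4557 0.0481 0.2128] F [ 1.2 -0.2  0.5] g 0.995 q7 0.98
d cm [-14.75 -13.71   2.31] w deg [-0.1  0.   0.1]
```

```bash

python3 -m inch '[{"grip":8.5,"dx":-14.75,"dy":-13.7,"dz":2.3,"wx":0,"wy":0,"wz":0},{"grip":8.5,"dx":-14.75,"dy":-13.7,"dz":2.3,"wx":0,"wy":0,"wz":0},{"grip":8.5,"dx":-14.75,"dy":-13.7,"dz":2.3,"wx":0,"wy":0,"wz":0},{"grip":8.5,"dx":-14.75,"dy":-13.7,"dz":2.3,"wx":0,"wy":0,"wz":0},{"grip":8.5,"dx":-14.75,"dy":-13.7,"dz":2.3,"wx":0,"wy":0,"wz":0},{"grip":8.5,"dx":-14.75,"dy":-13.7,"dz":2.3,"wx":0,"wy":0,"wz":0},{"grip":8.5,"dx":-14.75,"dy":-13.7,"dz":2.3,"wx":0,"wy":0,"wz":0},{"grip":8.5,"dx":-14.75,"dy":-13.7,"dz":2.3,"wx":0,"wy":0,"wz":0}]' >/dev/null
python3 -c "
from h import *
to([.515,-.1443,.06],down(np.radians(60)))
a=shot('scene')[0];b=shot('top')[0]
f=lambda im,u,v,r:cv2.resize(im[v-r:v+r,u-r:u+r,::-1],(380,380),interpolation=cv2.INTER_CUBIC)
cv2.imwrite('pics/a2.png',np.hstack([f(a,187,210,48),f(b,320,204,48)]))"
```

```text
t 2.1 tcp [ 0.5145 -0.1437  0.1896] F [-0.2  0.2  0.1] g 0.997 q7 1.38
d cm [-9.000e-02 -1.000e-02  1.296e+01] w deg [-0.1 -0.1  0. ]
```

View pics/a2.png

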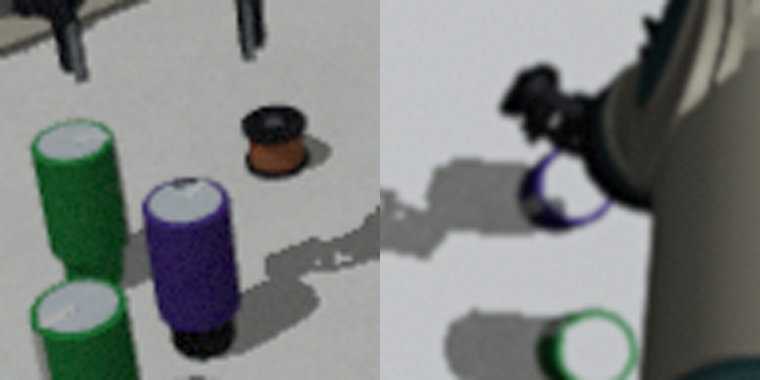

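The fingers straddle the can: tips at (82,70) and (250,50), can top at (187,200) in the left crop. The greens are clear. Descend and grip.

```bash

python3 -m inch '[{"grip":8.5,"dx":-0.1,"dy":0,"dz":3,"wx":0,"wy":0,"wz":0},{"grip":8.5,"dx":-0.1,"dy":0,"dz":6,"wx":0,"wy":0,"wz":0},{"grip":8.5,"dx":-0.1,"dy":0,"dz":9,"wx":0,"wy":0,"wz":0},{"grip":8.5,"dx":-0.1,"dy":0,"dz":11.5,"wx":0,"wy":0,"wz":0},{"grip":8.5,"dx":-0.1,"dy":0,"dz":13,"wx":0,"wy":0,"wz":0},{"grip":8.5,"dx":-0.1,"dy":0,"dz":13.3,"wx":0,"wy":0,"wz":0},{"grip":8.5,"dx":-0.1,"dy":0,"dz":13.3,"wx":0,"wy":0,"wz":0},{"grip":8.5,"dx":-0.1,"dy":0,"dz":13.3,"wx":0,"wy":0,"wz":0}]' 
python3 -m inch '[{"grip":6.5,"dx":0,"dy":0,"dz":0,"wx":0,"wy":0,"wz":0},{"grip":5.5,"dx":0,"dy":0,"dz":0,"wx":0,"wy":0,"wz":0},{"grip":4.5,"dx":0,"dy":0,"dz":0,"wx":0,"wy":0,"wz":0},{"grip":4.5,"dx":0,"dy":0,"dz":0,"wx":0,"wy":0,"wz":0},{"grip":4.5,"dx":0,"dy":0,"dz":0,"wx":0,"wy":0,"wz":0},{"grip":4.5,"dx":0,"dy":0,"dz":0,"wx":0,"wy":0,"wz":0},{"grip":4.5,"dx":0,"dy":0,"dz":0,"wx":0,"wy":0,"wz":0},{"grip":4.5,"dx":0,"dy":0,"dz":0,"wx":0,"wy":0,"wz":0}]' 45
```

```text
time: 2.87
tcp_pos: [0.5161, -0.1423, 0.0579]
tool_rot: [[-0.868, 0.496, -0.0], [0.496, 0.868, -0.001], [-0.0, -0.001, -1.0]]
contact_force: [0.3, -0.9, 0.1]
grip_width: 0.993
time: 3.53
tcp_pos: [0.5168, -0.1428, 0.0592]
tool_rot: [[-0.868, 0.496, 0.002], [0.496, 0.868, -0.001], [-0.002, -0.0, -1.0]]
contact_force: [-1.3, 0.1, 5.7]
grip_width: 0.602
```

```bash

python3 -m inch '[{"grip":4.5,"dx":0,"dy":0,"dz":-1,"wx":0,"wy":0,"wz":0},{"grip":4.5,"dx":0,"dy":0,"dz":-4,"wx":0,"wy":0,"wz":0},{"grip":4.5,"dx":0,"dy":0,"dz":-8,"wx":0,"wy":0,"wz":0},{"grip":4.5,"dx":0,"dy":0,"dz":-12,"wx":0,"wy":0,"wz":0},{"grip":4.5,"dx":0,"dy":0,"dz":-15,"wx":0,"wy":0,"wz":0},{"grip":4.5,"dx":0,"dy":0,"dz":-16,"wx":0,"wy":0,"wz":0},{"grip":4.5,"dx":0,"dy":0,"dz":-16,"wx":0,"wy":0,"wz":0},{"grip":4.5,"dx":0,"dy":0,"dz":-16,"wx":0,"wy":0,"wz":0}]' 
python3 - <<'E'
from h import *
o=env.get_obs();im,d,K,R,t=shot('scene'); P=pts(d,K,R,t)
p=R@(o['tcp_pos'])+t; u,v=(K@(p/p[2]))[:2].round().astype(int); print(u,v)
cv2.imwrite('pics/a3.png',cv2.resize(im[v-45:v+45,u-45:u+45,::-1],(720,720),interpolation=cv2.INTER_CUBIC))
H=cv2.cvtColor(im,cv2.COLOR_RGB2HSV);m=np.zeros(d.shape,bool);m[v-45:v+45,u-45:u+45]=1
m&=(H[...,0]>112)&(H[...,0]<160)&(H[...,1]>80)&(d>0)
X=P[m]; X=X[np.abs(X-np.median(X,0)).max(1)<.06]; print(len(X),X.min(0).round(3),X.max(0).round(3))
for a,b in((-.03,0),(0,.03),(.03,.06)):
    B=X[(X[:,2]>o['tcp_pos'][2]+a)&(X[:,2]<o['tcp_pos'][2]+b)][:,:2]
    if len(B)<30: continue
    from scipy.optimize import least_squares
    s=least_squares(lambda c:np.hypot(*(B-c).T)-.026,B.mean(0)+[-.02,.02],loss='soft_l1',f_scale=.003).x
    print(a,len(B),s.round(4),'off tool xy',((np.r_[s,0]-o['tcp_pos'])@o['tool_rot'])[:2].round(4))
E
```

```text
time: 4.2
tcp_pos: [0.5158, -0.1421, 0.2188]
tool_rot: [[-0.868, 0.496, 0.001], [0.496, 0.868, -0.001], [-0.001, -0.0, -1.0]]
contact_force: [-0.6, 0.1, -4.3]
grip_width: 0.594
181 171
918 [ 0.492 -0.203  0.182] [ 0.556 -0.097  0.301]
-0.03 264 [ 0.5156 -0.1438] off tool xy [-0.0004 -0.0014]
0 307 [ 0.5158 -0.1435] off tool xy [-0.0004 -0.0011]
0.03 285 [ 0.5159 -0.1431] off tool xy [-0.0003 -0.0007]
```

View pics/a3.png

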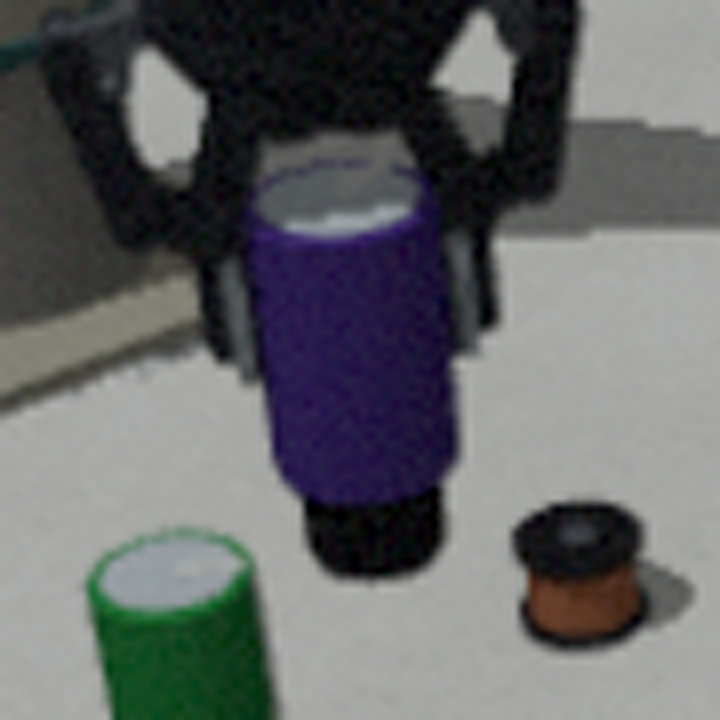

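```bash
cat >> h.py <<'E'
C0=np.array([.5662,.1954,.0929]); STR=np.radians(43) # stripe dir in tool frame: sin*x+cos*y
H=.0592
def pose(phi,out,du=0,dv=0,C=None):
    C=C0 if C is None else C
    A=Ro.from_rotvec(AX*np.radians(phi)).as_matrix(); cx=A@UX; z=-AX; q=np.cross(z,cx) # 90deg about tool z from cx
    # tool frame: cx at angle a from tool x, a=90deg-STR
    a=np.pi/2-STR; x=np.cos(a)*cx-np.sin(a)*q
    return C+AX*(out+H)+UX*du+UY*dv, np.c_[x,np.cross(z,x),z]
E
python3 - <<'E'
from h import *
p,R=pose(0,.06); print(p,R.round(3)); to(p,R)
E
```

```text
[0.50879551 0.21142762 0.19613023] [[ 0.766  0.427  0.482]
 [ 0.546 -0.827 -0.134]
 [ 0.341  0.366 -0.866]]
t 4.25 tcp [ 0.5151 -0.142   0.2177] F [ 0.5  0.4 -3.5] g 0.601 q7 1.37
d cm [18.08 30.37  2.14] w deg [-34.6 -10.1 115.7]
```

```bash

python3 -m inch '[{"grip":4.5,"dx":18,"dy":30.4,"dz":-2,"wx":-34.6,"wy":-10.1,"wz":115.7},{"grip":4.5,"dx":18,"dy":30.4,"dz":-2,"wx":-34.6,"wy":-10.1,"wz":115.7},{"grip":4.5,"dx":18,"dy":30.4,"dz":-2,"wx":-34.6,"wy":-10.1,"wz":115.7},{"grip":4.5,"dx":18,"dy":30.4,"dz":-2,"wx":-34.6,"wy":-10.1,"wz":115.7},{"grip":4.5,"dx":18,"dy":30.4,"dz":-2,"wx":-34.6,"wy":-10.1,"wz":115.7},{"grip":4.5,"dx":18,"dy":30.4,"dz":-2,"wx":-34.6,"wy":-10.1,"wz":115.7},{"grip":4.5,"dx":18,"dy":30.4,"dz":-2,"wx":-34.6,"wy":-10.1,"wz":115.7},{"grip":4.5,"dx":18,"dy":30.4,"dz":-2,"wx":-34.6,"wy":-10.1,"wz":115.7}]' 
python3 - <<'E'
from h import *
p,R=pose(0,.06); to(p,R)
E
```

```text
time: 4.92
tcp_pos: [0.5083, 0.1806, 0.2333]
tool_rot: [[-0.121, 0.959, 0.258], [0.992, 0.104, 0.076], [0.046, 0.265, -0.963]]
contact_force: [0.3, -0.8, -2.0]
grip_width: 0.597
t 4.92 tcp [0.5083 0.1806 0.2333] F [ 0.3 -0.8 -2. ] g 0.597 q7 0.03
d cm [ 2.88 -0.61  3.83] w deg [-18.8  -5.1  62.4]
```

```bash

python3 -m inch '[{"grip":4.5,"dx":2.9,"dy":-0.6,"dz":2,"wx":-18.8,"wy":-5.1,"wz":62.4},{"grip":4.5,"dx":2.9,"dy":-0.6,"dz":2,"wx":-18.8,"wy":-5.1,"wz":62.4},{"grip":4.5,"dx":2.9,"dy":-0.6,"dz":3.8,"wx":-18.8,"wy":-5.1,"wz":62.4},{"grip":4.5,"dx":2.9,"dy":-0.6,"dz":3.8,"wx":-18.8,"wy":-5.1,"wz":62.4},{"grip":4.5,"dx":2.9,"dy":-0.6,"dz":3.8,"wx":-18.8,"wy":-5.1,"wz":62.4},{"grip":4.5,"dx":2.9,"dy":-0.6,"dz":3.8,"wx":-18.8,"wy":-5.1,"wz":62.4},{"grip":4.5,"dx":2.9,"dy":-0.6,"dz":3.8,"wx":-18.8,"wy":-5.1,"wz":62.4},{"grip":4.5,"dx":2.9,"dy":-0.6,"dz":3.8,"wx":-18.8,"wy":-5.1,"wz":62.4}]' 
python3 - <<'E'
from h import *
p,R=pose(0,.06); to(p,R)
tl=[]
for n in('scene','top'):
    im,d,K,Rr,t=shot(n); np.savez(n+'2.npz',im=im,d=d)
    q=Rr@(C0+AX*.05)+t; u,v=(K@(q/q[2]))[:2].round().astype(int); print(n,u,v)
    tl.append(cv2.resize(im[v-40:v+40,u-40:u+40,::-1],(400,400),interpolation=cv2.INTER_CUBIC))
cv2.imwrite('pics/a4.png',np.hstack(tl))
E
```

```text
time: 5.58
tcp_pos: [0.5067, 0.2108, 0.1943]
tool_rot: [[0.671, 0.58, 0.462], [0.686, -0.723, -0.087], [0.283, 0.375, -0.883]]
contact_force: [0.2, -0.1, -4.0]
grip_width: 0.595
t 5.58 tcp [0.5067 0.2108 0.1943] F [ 0.2 -0.1 -4. ] g 0.595 q7 -0.35
d cm [ 0.24  0.14 -0.07] w deg [-3.  -0.6 10.2]
scene 291 157
top 181 187
```

View pics/a4.png

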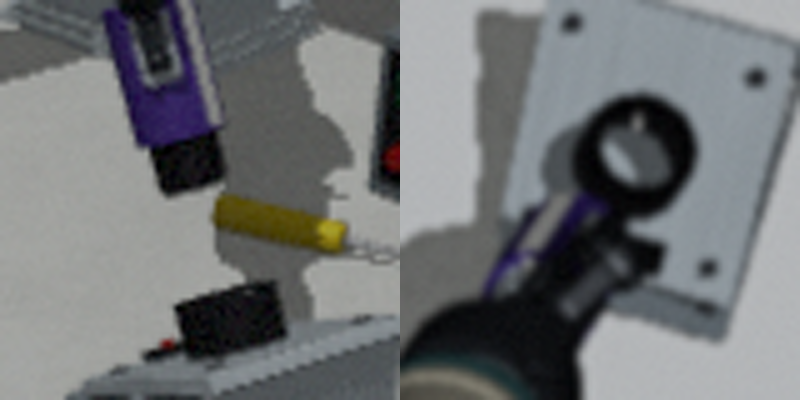

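The scene crop shows the stripe on the body near the right edge, about crop (212,75), so it's a bit further round than I assumed. I'll compute it from depth.

```bash
python3 - <<'E'
from h import *
o=env.get_obs(); T=o['tool_rot']; z=np.load('scene2.npz'); c=env.get_calibration('scene'); P=pts(z['d'],np.array(c['camera_matrix']),np.array(c['R']),np.array(c['t']))
L=(P-o['tcp_pos'])@T   # tool coords
im=z['im']; hs=cv2.cvtColor(im,cv2.COLOR_RGB2HSV)
r=np.hypot(L[...,0],L[...,1])
body=(r<.034)&(r>.018)&(L[...,2]>-.045)&(L[...,2]<.028)&(z['d']>0)
vio=body&(hs[...,0]>112)&(hs[...,0]<160)&(hs[...,1]>80)
w=body&(hs[...,1]<70)&(hs[...,2]>120)
print(vio.sum(),w.sum())
# can axis from violet points
from scipy.optimize import least_squares
B=L[vio]; s=least_squares(lambda q:np.hypot(B[:,0]-q[0]-q[2]*B[:,2],B[:,1]-q[1]-q[3]*B[:,2])-.026,[0,0,0,0],loss='soft_l1',f_scale=.003).x; print('axis off mm',(s[:2]*1e3).round(1),'tilt deg',np.degrees(s[2:]).round(1))
W=L[w]; a=np.degrees(np.arctan2(W[:,1]-s[1]-s[3]*W[:,2],W[:,0]-s[0]-s[2]*W[:,2])); print('stripe ang tool',np.percentile(a,[10,25,50,75,90]).round(), 'assumed',47)
print('violet ang range',np.percentile(np.degrees(np.arctan2(B[:,1]-s[1],B[:,0]-s[0])),[1,99]).round())
for row in range(130,166,6):
    k=w[row]; print(row,np.where(k)[0],np.where(vio[row])[0][[0,-1]] if vio[row].any() else '')
ft=(r<.026)&(L[...,2]>.031)&(L[...,2]<.058)&(z['d']>0)&(hs[...,2]<80); B=L[ft]
s=least_squares(lambda q:np.hypot(B[:,0]-q[0],B[:,1]-q[1])-.020,[0,0],loss='soft_l1',f_scale=.003).x; print('foot off',len(B),(s*1e3).round(1),'zmax',np.percentile(B[:,2],98))
E
```

```text
252 41
axis off mm [-1.2  2.3] tilt deg [-0.3 -0.7]
stripe ang tool [30. 35. 39. 43. 47.] assumed 47
violet ang range [ 51. 164.]
130 [291] [275 289]
136 [292 293] [276 290]
142 [] [278 292]
148 [] 
154 [] 
160 [] 
foot off 126 [-2.9  1.5] zmax 0.05746478033444557
```

```bash
sed -i 's/radians(43)/radians(51)/; s/C0=np.array(.*\]);/C0=np.array([.5675,.1960,.0929]);/' h.py; python3 - <<'E'
from h import *
p,R=pose(48,.03); to(p,R)
E
```

```text
t 5.68 tcp [0.506  0.2125 0.1933] F [ 0.1  0.8 -3. ] g 0.6 q7 -0.35
d cm [0.27 0.54 2.94] w deg [ -2.8  -1.6 -29.2]
```

```bash

python3 -m inch '[{"grip":4.5,"dx":0.3,"dy":0.5,"dz":0.5,"wx":-2.8,"wy":-1.6,"wz":-29.2},{"grip":4.5,"dx":0.3,"dy":0.5,"dz":1,"wx":-2.8,"wy":-1.6,"wz":-29.2},{"grip":4.5,"dx":0.3,"dy":0.5,"dz":2,"wx":-2.8,"wy":-1.6,"wz":-29.2},{"grip":4.5,"dx":0.3,"dy":0.5,"dz":2.9,"wx":-2.8,"wy":-1.6,"wz":-29.2},{"grip":4.5,"dx":0.3,"dy":0.5,"dz":2.9,"wx":-2.8,"wy":-1.6,"wz":-29.2},{"grip":4.5,"dx":0.3,"dy":0.5,"dz":2.9,"wx":-2.8,"wy":-1.6,"wz":-29.2},{"grip":4.5,"dx":0.3,"dy":0.5,"dz":2.9,"wx":-2.8,"wy":-1.6,"wz":-29.2},{"grip":4.5,"dx":0.3,"dy":0.5,"dz":2.9,"wx":-2.8,"wy":-1.6,"wz":-29.2}]' 
python3 - <<'E'
from h import *
p,R=pose(48,.0); to(p,R)
tl=[]
for n in('scene','top'):
    im,d,K,Rr,t=shot(n)
    q=Rr@(C0+AX*.03)+t; u,v=(K@(q/q[2]))[:2].round().astype(int)
    tl.append(cv2.resize(im[v-30:v+30,u-30:u+30,::-1],(400,400),interpolation=cv2.INTER_CUBIC))
cv2.imwrite('pics/a5.png',np.hstack(tl))
E
```

```text
time: 6.35
tcp_pos: [0.5252, 0.2106, 0.1749]
tool_rot: [[0.316, 0.821, 0.475], [0.948, -0.285, -0.139], [0.021, 0.494, -0.869]]
contact_force: [-0.7, 0.1, -3.4]
grip_width: 0.599
t 6.35 tcp [0.5252 0.2106 0.1749] F [-0.7  0.1 -3.4] g 0.599 q7 0.14
d cm [-0.26 -0.2   3.41] w deg [-0.3  0.4 -0.1]
```

View pics/a5.png

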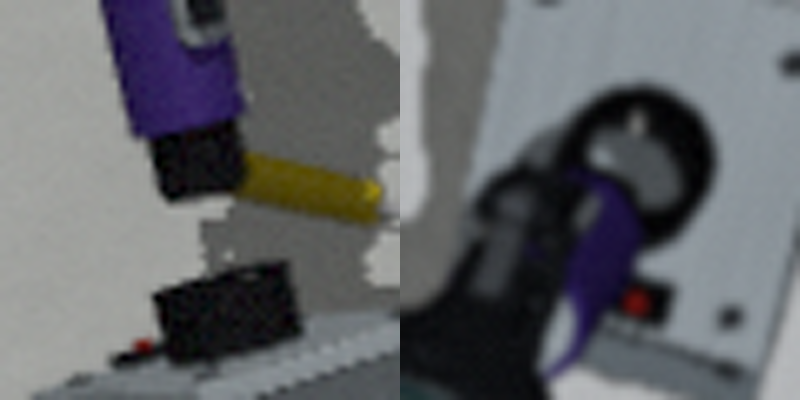

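The left crop shows the foot (205,190) on line with the collar (222,282). Now descend to just above the mouth, then in.

```bash

python3 -m inch '[{"grip":4.5,"dx":-0.25,"dy":-0.2,"dz":1,"wx":-0.3,"wy":0.4,"wz":0},{"grip":4.5,"dx":-0.25,"dy":-0.2,"dz":2,"wx":-0.3,"wy":0.4,"wz":0},{"grip":4.5,"dx":-0.25,"dy":-0.2,"dz":2.7,"wx":-0.3,"wy":0.4,"wz":0},{"grip":4.5,"dx":-0.25,"dy":-0.2,"dz":3.0,"wx":-0.3,"wy":0.4,"wz":0},{"grip":4.5,"dx":-0.25,"dy":-0.2,"dz":3.3,"wx":-0.3,"wy":0.4,"wz":0},{"grip":4.5,"dx":-0.25,"dy":-0.2,"dz":3.5,"wx":-0.3,"wy":0.4,"wz":0},{"grip":4.5,"dx":-0.25,"dy":-0.2,"dz":3.7,"wx":-0.3,"wy":0.4,"wz":0},{"grip":4.5,"dx":-0.25,"dy":-0.2,"dz":3.8,"wx":-0.3,"wy":0.4,"wz":0}]' 
cat >> h.py <<'E'
def st(phi=None,out=0):
    o=env.get_obs(); T=o['tool_rot']; rel=S.T@(o['tcp_pos']-AX*H-C0)*1e3
    a=np.pi/2-STR; cx=T@[np.cos(a),np.sin(a),0]; ph=np.degrees(np.arctan2(cx@UY,cx@UX))
    print('foot in socket frame mm',rel.round(1),'phi',ph.round(1),'F sock',(S.T@o['contact_force']).round(1),'M tool',(T.T@o['moment']).round(2),'tilt',np.degrees(np.arccos(-T[:,2]@AX)).round(1))
    p,R=pose(ph if phi is None else phi,out); to(p,R)
E
python3 -c "
from h import *
st(48,-.014)"
```

```text
time: 7.12
tcp_pos: [0.5457, 0.2122, 0.1538]
tool_rot: [[0.322, 0.827, 0.461], [0.947, -0.286, -0.149], [0.009, 0.484, -0.875]]
contact_force: [0.0, 0.2, -3.5]
grip_width: 0.598
foot in socket frame mm [8.5 9.7 6.2] phi 48.0 F sock [-1.8  0.2 -3. ] M tool [ 0.83 -0.02  0.04] tilt 1.5
t 7.12 tcp [0.5457 0.2122 0.1538] F [ 0.   0.2 -3.5] g 0.598 q7 0.13
d cm [-0.97 -0.76  2.06] w deg [-1.   1.2 -0. ]
```

```bash
python3 -m inch '[{"grip":4.5,"dx":-0.97,"dy":-0.76,"dz":-0.3,"wx":-1,"wy":1.2,"wz":0},{"grip":4.5,"dx":-0.97,"dy":-0.76,"dz":-0.3,"wx":-1,"wy":1.2,"wz":0},{"grip":4.5,"dx":-0.97,"dy":-0.76,"dz":-0.3,"wx":-1,"wy":1.2,"wz":0},{"grip":4.5,"dx":-0.97,"dy":-0.76,"dz":-0.3,"wx":-1,"wy":1.2,"wz":0}]'>/dev/null
python3 -c "
from h import *
print(env.get_obs()['joint_positions'].round(3),env.get_obs()['dq'].round(2))
st(48,.005)"
```

```text
[-1.266  0.763  0.948  2.162 -1.099  0.233  0.136] [ 0.01  0.   -0.   -0.   -0.    0.   -0.  ]
foot in socket frame mm [ 6.6  7.7 17.3] phi 48.0 F sock [-2.   0.2 -3. ] M tool [ 0.94 -0.02  0.02] tilt 1.1
t 7.45 tcp [0.5383 0.2121 0.1625] F [-0.1  0.2 -3.6] g 0.597 q7 0.14
d cm [-0.78 -0.61  1.25] w deg [-0.7  0.8 -0. ]
```

q5 and q6 sit on their limits, so the arm's configuration is poor. I'll fit a kinematic model from the recorded poses to find a better route.

```bash
cat > fk.py <<'E'
import numpy as np, itertools
from scipy.spatial.transform import Rotation as Ro
from scipy.optimize import least_squares
def fk(q,p,sg):
    h,L1,L2,L3,y0,o1,o2,c=p
    s1,s3,s5,s7=sg
    R=Ro.from_euler('z',s1*q[0]+y0); x=np.array([0,0,h]);
    R=R*Ro.from_euler('y',q[1]); R=R*Ro.from_euler('z',s3*q[2]); x=x+R.apply([o1,0,L1])
    R=R*Ro.from_euler('y',q[3]); R=R*Ro.from_euler('z',s5*q[4]); x=x+R.apply([o2,0,L2])
    R=R*Ro.from_euler('y',q[5]); R=R*Ro.from_euler('z',s7*q[6]+c); x=x+R.apply([0,0,L3])
    return x,R.as_matrix()
E
python3 - <<'E'
from fk import *
from plant import env
o=env.get_obs()
q0=np.array([-1.39783846,.62924985,.03843029,1.51823775,-.02704035,.99629907,-.01999721]);x0=np.array([.1535436,.6310455,.23049289])
R0=np.array([[-.97163,.2365,-.0004],[.2365,.97163,-.0016],[0,-.0017,-1]])
D=[(q0,x0,R0),(o['joint_positions'],o['tcp_pos'],o['tool_rot'])]
np.savez('d0.npz',q=[d[0] for d in D],x=[d[1] for d in D],R=[d[2] for d in D])
res=[]
for sg in itertools.product((1,-1),repeat=4):
  for y0 in (0,2.73):
    def f(p): return np.concatenate([np.r_[10*(fk(q,p,sg)[0]-x),(fk(q,p,sg)[1]-R).ravel()] for q,x,R in D])
    for c in(0,1.57,3.14,-1.57):
        s=least_squares(f,[.35,.42,.4,.25,y0,0,0,c]); res.append((s.cost,sg,s.x.round(3)))
res.sort(key=lambda r:r[0])
for r in res[:4]: print(r)
E
```

```text
(np.float64(1.1340595408419869e-09), (-1, -1, -1, -1), array([-22.657,  -0.176, -11.747,  -9.103,   0.   ,   4.785, -12.332,
         1.571]))
(np.float64(1.1340595408433587e-09), (-1, -1, -1, -1), array([-22.657,  -0.176, -11.747,  -9.103,   0.   ,   4.785, -12.332,
         1.571]))
(np.float64(1.1340595408442992e-09), (-1, -1, -1, -1), array([-22.657,  -0.176, -11.747,  -9.103,   0.   ,   4.785, -12.332,
         1.571]))
(np.float64(1.1340595408480507e-09), (-1, -1, -1, -1), array([-22.657,  -0.176, -11.747,  -9.103,   0.   ,   4.785, -12.332,
         1.571]))
```

```bash
cat > ns.py <<'E'
from fk import *
from h import pose
z=np.load('d0.npz');D=list(zip(z['q'],z['x'],z['R']));sg=(-1,-1,-1,-1)
f=lambda p:np.concatenate([fk(q,np.r_[p,0,0,0,np.pi/2],sg)[0]-x for q,x,R in D])
s=least_squares(f,[.35,.42,.4,.25]);p=np.r_[s.x,0,0,0,np.pi/2];
lo=np.array([-3.06,-.37,-1.25,.18,-1.1,.23,-2.94]);hi=np.array([3.06,2.12,1.32,2.47,4.24,1.98,2.94])
def ik(x,R,q3,seed):
    g=lambda q:np.r_[10*(fk(q,p,sg)[0]-x),(fk(q,p,sg)[1]-R).ravel(),5*(q[2]-q3)]
    return least_squares(g,seed)
if __name__=='__main__':
    print(s.x.round(4),np.abs(s.fun).max())
    for phi in(48,0,-48):
      x,R=pose(phi,-.01)
      for q3 in np.arange(-1.2,1.3,.3):
        best=None
        for q5 in(-1,-.3,.5,2,3.2):
            r=ik(x,R,q3,[-.4,.6,q3,1.9,q5,.6,0])
            q=r.x.copy();q[[0,4,6]]=(q[[0,4,6]]+np.pi)%(2*np.pi)-np.pi
            if q[4]<-1.1:q[4]+=2*np.pi
            if r.cost<1e-5:
                m=np.minimum(q-lo,hi-q).min()
                if best is None or m>best[0]: best=(m,q)
        if best: print(phi,q3.round(1),'margin',best[0].round(2),best[1].round(2))
E
python3 ns.py
```

```text
[0.387  0.5447 0.3918 0.3807] 0.0272461375650416
48 -1.2 margin 0.05 [ 0.12  0.99 -1.2   2.2   1.69  1.29 -2.38]
48 -0.9 margin 0.27 [-0.01  0.8  -0.9   2.2   1.66  1.   -2.41]
48 -0.6 margin 0.27 [-0.19  0.69 -0.6   2.2   1.63  0.76 -2.44]
48 -0.3 margin 0.27 [-0.4   0.62 -0.3   2.2   1.61  0.57 -2.45]
48 0.0 margin 0.17 [-0.61  0.61  0.    2.2   1.6   0.4  -2.46]
48 0.3 margin -0.01 [-0.83  0.62  0.3   2.2   1.58  0.22 -2.47]
48 0.6 margin -0.2 [-1.03  0.69  0.6   2.2   1.47  0.03 -2.4 ]
48 0.9 margin -0.43 [-1.21  0.8   0.9   2.2   1.57 -0.2  -2.54]
48 1.2 margin -0.44 [-1.35  0.99  1.2   2.2   4.68  0.5   0.59]
0 -1.2 margin -0.13 [ 0.12  0.99 -1.2   2.2   1.69  1.29  3.07]
0 -0.9 margin -0.09 [-0.01  0.8  -0.9   2.2   1.66  1.    3.03]
0 -0.6 margin -0.07 [-0.19  0.69 -0.6   2.2   1.63  0.76  3.01]
0 -0.3 margin -0.05 [-0.4   0.62 -0.3   2.2   1.61  0.57  2.99]
0 0.0 margin -0.04 [-0.61  0.61  0.    2.2   1.6   0.4   2.98]
0 0.3 margin -0.03 [-0.83  0.62  0.3   2.2   1.58  0.22  2.97]
0 0.6 margin -0.2 [-1.03  0.69  0.6   2.2   1.47  0.03  3.04]
0 0.9 margin -0.47 [-1.21  0.8   0.9   2.2   4.71  0.2  -0.23]
0 1.2 margin -0.44 [-1.35  0.99  1.2   2.2   4.68  0.5  -0.25]
-48 -1.2 margin 0.05 [ 0.12  0.99 -1.2   2.2   1.69  1.29  2.23]
-48 -0.9 margin 0.27 [-0.01  0.8  -0.9   2.2   1.66  1.    2.19]
-48 -0.6 margin 0.27 [-0.19  0.69 -0.6   2.2   1.63  0.76  2.17]
-48 -0.3 margin 0.27 [-0.4   0.62 -0.3   2.2   1.61  0.57  2.16]
-48 0.0 margin 0.17 [-0.61  0.61  0.    2.2   1.6   0.4   2.14]
-48 0.3 margin -0.01 [-0.83  0.62  0.3   2.2   1.58  0.22  2.13]
-48 0.6 margin -0.2 [-1.03  0.69  0.6   2.2   1.47  0.03  2.21]
-48 0.9 margin -0.47 [-1.21  0.8   0.9   2.2   4.71  0.2  -1.07]
-48 1.2 margin -0.44 [-1.35  0.99  1.2   2.2   4.68  0.5  -1.09]
```

```bash
cat > lg.py <<'E'
import sys
from h import *
z=dict(np.load('d0.npz')); o=env.get_obs()
for k,n in(('q','joint_positions'),('x','tcp_pos'),('R','tool_rot')): z[k]=np.concatenate([z[k],[o[n]]])
np.savez('d0.npz',**z); print('q',o['joint_positions'].round(2))
if len(sys.argv)>1:
    a=list(map(float,sys.argv[1:])); to(a[:3],down(np.radians(a[3])))
E
python3 -m inch '[{"grip":4.5,"dx":0,"dy":0,"dz":-3,"wx":0,"wy":0,"wz":0},{"grip":4.5,"dx":0,"dy":0,"dz":-6,"wx":0,"wy":0,"wz":0},{"grip":4.5,"dx":0,"dy":0,"dz":-6,"wx":0,"wy":0,"wz":0}]' >/dev/null
python3 lg.py .52 .1 .24 30
```

```text
q [-1.46  0.75  1.21  2.16 -0.96  0.4   0.01]
t 7.7 tcp [0.5104 0.2223 0.2177] F [ 0.9 -0.3 -4.2] g 0.596 q7 0.01
d cm [-11.26   5.35   0.26] w deg [ 28.   11.6 -47.6]
```

```bash

python3 -m inch '[{"grip":4.5,"dx":-11.3,"dy":5.4,"dz":0,"wx":28,"wy":11.6,"wz":-47.6},{"grip":4.5,"dx":-11.3,"dy":5.4,"dz":0,"wx":28,"wy":11.6,"wz":-47.6},{"grip":4.5,"dx":-11.3,"dy":5.4,"dz":0,"wx":28,"wy":11.6,"wz":-47.6},{"grip":4.5,"dx":-11.3,"dy":5.4,"dz":0,"wx":28,"wy":11.6,"wz":-47.6}]' >/dev/null; python3 lg.py
python3 -m inch '[{"grip":4.5,"dx":0,"dy":0,"dz":0,"wx":12,"wy":5,"wz":-20},{"grip":4.5,"dx":0,"dy":0,"dz":0,"wx":14,"wy":5.8,"wz":-24},{"grip":4.5,"dx":0,"dy":0,"dz":0,"wx":14,"wy":5.8,"wz":-24},{"grip":4.5,"dx":0,"dy":0,"dz":0,"wx":14,"wy":5.8,"wz":-24}]' >/dev/null; python3 lg.py .53 0 .22 88
```

```text
q [-0.98  0.5   1.01  2.08 -0.69  0.61  0.56]
q [-0.77  0.57  0.86  1.85 -0.52  0.96  0.84]
t 8.37 tcp [0.5225 0.0879 0.2462] F [-0.2  1.2 -4.1] g 0.596 q7 0.84
d cm [-7.97 -3.76  2.65] w deg [ -0.2   0.2 -57.8]
```

```bash

python3 -m inch '[{"grip":4.5,"dx":-8,"dy":-3.8,"dz":2.6,"wx":0,"wy":0,"wz":-58},{"grip":4.5,"dx":-8,"dy":-3.8,"dz":2.6,"wx":0,"wy":0,"wz":-58},{"grip":4.5,"dx":-8,"dy":-3.8,"dz":2.6,"wx":0,"wy":0,"wz":-58},{"grip":4.5,"dx":-8,"dy":-3.8,"dz":2.6,"wx":0,"wy":0,"wz":-58},{"grip":4.5,"dx":-8,"dy":-3.8,"dz":2.6,"wx":0,"wy":0,"wz":-58},{"grip":4.5,"dx":-8,"dy":-3.8,"dz":2.6,"wx":0,"wy":0,"wz":-58},{"grip":4.5,"dx":-8,"dy":-3.8,"dz":2.6,"wx":0,"wy":0,"wz":-58},{"grip":4.5,"dx":-8,"dy":-3.8,"dz":2.6,"wx":0,"wy":0,"wz":-58}]' >/dev/null; python3 lg.py .53 0 .061 88
python3 - <<'E'
from fk import *
import fk as F
z=np.load('d0.npz');D=list(zip(z['q'],z['x'],z['R']));sg=(-1,)*4
print('rot err',max(abs(fk(q,np.r_[np.zeros(7),np.pi/2],sg)[1]-R).max() for q,x,R in D))
# generic linear fit: x = h + R2*v1 + R4*v2 + R6*v3 with free 3-vectors + base vector rotated by q1
A=[];b=[]
for q,x,R in D:
    Ra=Ro.from_euler('z',-q[0]);Rb=Ra*Ro.from_euler('yz',[q[1],0])if 0 else Ra*Ro.from_euler('y',q[1])*Ro.from_euler('z',-q[2])
    Rc=Rb*Ro.from_euler('y',q[3])*Ro.from_euler('z',-q[4]);Rd=Rc*Ro.from_euler('y',q[5])
    M=np.c_[[0,0,1],Rb.as_matrix()[:,[0,2]],Rc.as_matrix()[:,[0,2]],Rd.as_matrix()[:,[0,2]]]
    A.append(M);b.append(x)
A=np.vstack(A);b=np.concatenate(b);s=np.linalg.lstsq(A,b,rcond=None);print('h,v1x,v1z,v2x,v2z,v3x,v3z',s[0].round(4),'err',abs(A@s[0]-b).max(),s[3].round(2))
E
```

```text
q [-0.41  0.52  0.53  1.88 -0.34  0.83  1.82]
t 9.03 tcp [ 0.5307 -0.001   0.22  ] F [-0.2 -0.6 -3.1] g 0.597 q7 1.82
d cm [ 0.11  0.15 15.9 ] w deg [-0.2  0.1 -0.4]
rot err 2.636684218824579e-05
h,v1x,v1z,v2x,v2z,v3x,v3z [ 0.3593  0.0448  0.5113 -0.0088  0.3678  0.0055  0.3247] err 0.02718509973463415 [4.78 4.07 1.4  0.51 0.49 0.27 0.13]
```

```bash
python3 - <<'E'
from fk import *
import itertools
z=np.load('d0.npz');D=list(zip(z['q'],z['x'],z['R']))
def cols(q):
    E=Ro.from_euler;Ra=E('z',-q[0]);Ra2=Ra*E('y',q[1]);Rb=Ra2*E('z',-q[2]);Rb2=Rb*E('y',q[3]);Rc=Rb2*E('z',-q[4]);Rd=Rc*E('y',q[5]);Re=Rd*E('z',-q[6]+np.pi/2)
    d={'h':[0,0,1]}
    for n,R in(('a',Ra),('b',Rb),('a2',Ra2),('b2',Rb2),('c',Rc),('d',Rd),('e',Re)):
        for i,k in enumerate('xyz'): d[n+k]=R.as_matrix()[:,i]
    return d
CL=[cols(q) for q,x,R in D]; b=np.concatenate([x for q,x,R in D])
base=['h','bz','cz','dz']; ex=['ax','ay','a2x','bx','by','b2x','cx','cy','dx','dy','ex','ey']
res=[]
for k in range(4):
  for e in itertools.combinations(ex,k):
    n=base+list(e);A=np.vstack([np.c_[tuple(c[m] for m in n)] for c in CL]);s=np.linalg.lstsq(A,b,rcond=None)[0]
    res.append((abs(A@s-b).max(),k,dict(zip(n,s.round(4)))))
for k in range(4):
    for r in sorted([r for r in res if r[1]==k],key=lambda r:r[0])[:3]: print(r)
E
```

```text
(np.float64(0.02595932714202348), 0, {'h': np.float64(0.3815), 'bz': np.float64(0.5343), 'cz': np.float64(0.4046), 'dz': np.float64(0.3551)})
(np.float64(0.006424827770673103), 1, {'h': np.float64(0.3372), 'bz': np.float64(0.5665), 'cz': np.float64(0.3847), 'dz': np.float64(0.3596), 'by': np.float64(-0.0263)})
(np.float64(0.006579142211195821), 1, {'h': np.float64(0.3446), 'bz': np.float64(0.5432), 'cz': np.float64(0.3841), 'dz': np.float64(0.3374), 'ay': np.float64(-0.0237)})
(np.float64(0.011469511567503199), 1, {'h': np.float64(0.3751), 'bz': np.float64(0.5785), 'cz': np.float64(0.3831), 'dz': np.float64(0.3993), 'dy': np.float64(-0.0269)})
(np.float64(8.328284756201065e-05), 2, {'h': np.float64(0.3358), 'bz': np.float64(0.5589), 'cz': np.float64(0.3822), 'dz': np.float64(0.3494), 'ay': np.float64(-0.0115), 'by': np.float64(-0.0165)})
(np.float64(0.0024343252619678513), 2, {'h': np.float64(0.3249), 'bz': np.float64(0.5469), 'cz': np.float64(0.3793), 'dz': np.float64(0.3472), 'by': np.float64(-0.0277), 'b2x': np.float64(-0.0199)})
(np.float64(0.003538155117196684), 2, {'h': np.float64(0.3534), 'bz': np.float64(0.5737), 'cz': np.float64(0.3875), 'dz': np.float64(0.3526), 'ay': np.float64(-0.0267), 'b2x': np.float64(0.0273)})
(np.float64(1.035011992778223e-09), 3, {'h': np.float64(0.3362), 'bz': np.float64(0.5591), 'cz': np.float64(0.3821), 'dz': np.float64(0.3499), 'ay': np.float64(-0.0115), 'by': np.float64(-0.0162), 'dy': np.float64(-0.0004)})
(np.float64(1.03501207604495e-09), 3, {'h': np.float64(0.3362), 'bz': np.float64(0.5591), 'cz': np.float64(0.3821), 'dz': np.float64(0.3499), 'ay': np.float64(-0.0115), 'by': np.float64(-0.0162), 'cy': np.float64(-0.0004)})
(np.float64(3.7355980094133656e-05), 3, {'h': np.float64(0.3358), 'bz': np.float64(0.5591), 'cz': np.float64(0.3825), 'dz': np.float64(0.3496), 'ay': np.float64(-0.0115), 'bx': np.float64(-0.0004), 'by': np.float64(-0.0165)})
```

```bash
cat > fk.py <<'E'
import numpy as np
from scipy.spatial.transform import Rotation as Ro
from scipy.optimize import least_squares
lo=np.array([-3.06,-.37,-1.25,.18,-1.1,.23,-2.94]);hi=np.array([3.06,2.12,1.32,2.47,4.24,1.98,2.94])
z_=np.load('d0.npz')
def raw(q,p):
    E=Ro.from_euler;Ra=E('z',-q[0]);Rb=Ra*E('y',q[1])*E('z',-q[2]);Rc=Rb*E('y',q[3])*E('z',-q[4]);Rd=Rc*E('y',q[5]);Re=Rd*E('z',-q[6]+np.pi/2)
    return np.array([0,0,p[0]])+Ra.apply([0,p[4],0])+Rb.apply([0,p[5],p[1]])+Rc.apply([0,0,p[2]])+Rd.apply([0,p[6],p[3]]),Re.as_matrix()
P=least_squares(lambda p:np.concatenate([raw(q,p)[0]-x for q,x in zip(z_['q'],z_['x'])]),[.336,.559,.382,.35,-.0115,-.016,0]).x
fk=lambda q:raw(q,P)
E
python3 - <<'E'
from fk import *
from h import pose
print(P.round(4),[abs(fk(q)[0]-x).max() for q,x in zip(z_['q'],z_['x'])][:3])
def scan(out,q3):
    x,R=pose(0,out); b=None
    for q5 in(-1,-.3,.5,1.5,3.2):
        g=lambda q:np.r_[10*(fk(q)[0]-x),(fk(q)[1]-R).ravel(),5*(q[2]-q3)]
        r=least_squares(g,[-.4,.6,q3,1.9,q5,.6,0]);q=r.x
        q[[0,4,6]]=(q[[0,4,6]]+np.pi)%(2*np.pi)-np.pi
        if q[4]<-1.6:q[4]+=2*np.pi
        m=np.minimum(q-lo,hi-q)[:6].min()
        if r.cost<1e-6 and (b is None or m>b[0]): b=(m,q)
    return b
for out in(.1,.03,0,-.03):
    for q3 in np.arange(-1.2,1.3,.3):
        b=scan(out,q3)
        if b: print(out,q3.round(1),b[0].round(2),b[1].round(2))
E
```

```text
[ 3.362e-01  5.591e-01  3.821e-01  3.499e-01 -1.150e-02 -1.620e-02
 -4.000e-04] [np.float64(1.0333500166659348e-09), np.float64(7.18775594599208e-10), np.float64(2.946538568693313e-10)]
0.1 -1.2 0.05 [ 0.04  0.64 -1.2   2.17  1.34  1.15 -3.11]
0.1 -0.9 0.3 [-0.12  0.51 -0.9   2.17  1.28  0.93 -3.05]
0.1 -0.6 0.3 [-0.31  0.43 -0.6   2.17  1.21  0.76 -2.99]
0.1 -0.3 0.29 [-0.53  0.39 -0.3   2.18  1.14  0.63 -2.92]
0.1 0.0 0.28 [-0.75  0.38  0.    2.19  1.04  0.52 -2.83]
0.1 0.3 0.18 [-0.98  0.4   0.3   2.19  0.89  0.41 -2.68]
0.1 0.6 0.08 [-1.19  0.44  0.6   2.2   0.61  0.31 -2.4 ]
0.1 0.9 0.01 [-1.37  0.53  0.9   2.2  -0.03  0.24 -1.75]
0.1 1.2 0.12 [-1.51  0.68  1.2   2.2  -0.85  0.35 -0.92]
0.03 -1.2 0.05 [ 0.06  0.83 -1.2   2.17  1.52  1.23  3.1 ]
0.03 -0.9 0.29 [-0.08  0.67 -0.9   2.18  1.48  0.96  3.1 ]
0.03 -0.6 0.29 [-0.27  0.58 -0.6   2.18  1.44  0.76  3.12]
0.03 -0.3 0.28 [-0.47  0.53 -0.3   2.19  1.4   0.59 -3.14]
0.03 0.0 0.2 [-0.69  0.52  0.    2.19  1.34  0.43 -3.1 ]
0.03 0.3 0.05 [-0.9   0.54  0.3   2.2   1.22  0.28 -2.99]
0.03 0.6 -0.11 [-1.09  0.6   0.6   2.2   0.75  0
[... 464 characters left out ...]
0.6 -0.18 [-1.06  0.67  0.6   2.2   1.07  0.05 -2.85]
0 0.9 -0.4 [-1.22  0.78  0.9   2.2  -1.5   0.19 -0.3 ]
0 1.2 -0.5 [-1.34  0.96  1.2   2.2  -1.6   0.49 -0.24]
-0.03 -1.2 0.05 [ 0.09  0.98 -1.2   2.16  1.67  1.3   3.08]
-0.03 -0.9 0.31 [-0.05  0.81 -0.9   2.16  1.63  1.01  3.04]
-0.03 -0.6 0.31 [-0.23  0.71 -0.6   2.16  1.62  0.78  3.01]
-0.03 -0.3 0.3 [-0.42  0.66 -0.3   2.17  1.61  0.59  2.98]
-0.03 0.0 0.17 [-0.63  0.64  0.    2.18  1.62  0.4   2.94]
-0.03 0.3 -0.01 [-0.83  0.67  0.3   2.18  1.67  0.22  2.85]
-0.03 0.6 -0.2 [-1.02  0.73  0.6   2.19  2.73  0.03  1.77]
-0.03 0.9 -0.28 [-1.19  0.85  0.9   2.19  4.52  0.24 -0.05]
-0.03 1.2 -0.33 [-1.31  1.04  1.2   2.19  4.57  0.55 -0.15]
```

```bash
cat > sim.py <<'E'
from fk import *
def err(q,x,R):
    a,B=fk(q); return np.r_[x-a,Ro.from_matrix(R@B.T).as_rotvec()]
def jac(q):
    x,R=fk(q);J=np.zeros((6,7))
    for i in range(7):
        d=q.copy();d[i]+=1e-6;a,B=fk(d);J[:,i]=np.r_[(a-x),Ro.from_matrix(B@R.T).as_rotvec()]/1e-6
    return J
def go(q,x,R,n=40,k=0.,home=None,lam=1e-3,w=None):
    q=q.copy()
    x0,R0=fk(q);rv=Ro.from_matrix(R0.T@R).as_rotvec()
    for i in range(n):
        s=(i+1)/n; J=jac(q);e=err(q,x0+s*(x-x0),R0@Ro.from_rotvec(s*rv).as_matrix())
        Ji=J.T@np.linalg.inv(J@J.T+lam**2*np.eye(6))
        dq=Ji@e
        if home is not None: dq+=k*(np.eye(7)-Ji@J)@(home-q)
        q=np.clip(q+dq,lo+.002,hi-.002)
    return q
if __name__=='__main__':
    Q=z_['q'];X=z_['x'];R=z_['R']
    for a in (2,3,4):
        if a+1<len(Q):
            print(Q[a].round(2),'->',Q[a+1].round(2)); 
            r=go(Q[a],X[a+1],R[a+1]);print('pinv',r.round(2))
            J=jac(Q[a]);_,_,V=np.linalg.svd(J);print('null',V[6].round(2))
            for nm,hm in(('mid',(lo+hi)/2),('start',Q[0])):
                for k in(.01,.03,.1): print(nm,k,go(Q[a],X[a+1],R[a+1],home=hm,k=k).round(2))
E
python3 sim.py
```

```text
[-1.46  0.75  1.21  2.16 -0.96  0.4   0.01] -> [-0.98  0.5   1.01  2.08 -0.69  0.61  0.56]
pinv [-0.98  0.51  1.02  2.08 -0.7   0.61  0.57]
null [-0.12  0.25  0.37  0.   -0.6   0.3   0.59]
mid 0.01 [-0.76  0.39  0.65  2.08 -0.33  0.51  0.19]
mid 0.03 [-0.4   0.33  0.14  2.07  0.1   0.5  -0.25]
mid 0.1 [-0.02  0.35 -0.36  2.06  0.45  0.56 -0.59]
start 0.01 [-0.9   0.45  0.86  2.08 -0.54  0.55  0.4 ]
start 0.03 [-0.77  0.39  0.66  2.08 -0.34  0.51  0.2 ]
start 0.1 [-0.65  0.36  0.48  2.08 -0.18  0.49  0.04]
[-0.98  0.5   1.01  2.08 -0.69  0.61  0.56] -> [-0.77  0.57  0.86  1.85 -0.52  0.96  0.84]
pinv [-0.78  0.57  0.87  1.85 -0.52  0.97  0.84]
null [-0.26  0.23  0.52  0.   -0.52  0.23  0.53]
mid 0.01 [-0.52  0.47  0.44  1.84 -0.25  0.88  0.56]
mid 0.03 [-0.15  0.44 -0.11  1.83  0.06  0.87  0.24]
mid 0.1 [ 0.18  0.49 -0.59  1.82  0.34  0.93 -0.04]
start 0.01 [-0.67  0.52  0.68  1.85 -0.4   0.92  0.72]
start 0.03 [-0.54  0.47  0.47  1.84 -0.27  0.89  0.58]
start 0.1 [-0.44  0.45  0.32  1.84 -0.18  0.88  0.49]
[-0.77  0.57  0.86  1.85 -0.52  0.96  0.84] -> [-0.41  0.52  0.53  1.88 -0.34  0.83  1.82]
pinv [-0.41  0.52  0.53  1.88 -0.34  0.84  1.83]
null [-0.33  0.22  0.64  0.01 -0.44  0.19  0.46]
mid 0.01 [-0.13  0.47  0.11  1.87 -0.06  0.8   1.54]
mid 0.03 [ 0.23  0.5  -0.41  1.86  0.27  0.84  1.21]
mid 0.1 [ 0.54  0.62 -0.92  1.85  0.6   0.97  0.88]
start 0.01 [-0.3   0.49  0.36  1.87 -0.22  0.81  1.7 ]
start 0.03 [-0.17  0.48  0.16  1.87 -0.1   0.8   1.58]
start 0.1 [-0.07  0.47  0.03  1.87 -0.01  0.8   1.49]
```

```bash
cat > plan.py <<'E'
from sim import *
import h, sys, multiprocessing as mp
S1=np.radians(51)
def goM(q,x,R,mm,n=14):
    x0,R0=fk(q);rv=Ro.from_matrix(R0.T@R).as_rotvec();q=q.copy()
    n=max(3,int(np.ceil(np.linalg.norm(rv)/.2)),int(np.ceil(np.linalg.norm(x-x0)/.05)))
    for i in range(n):
        s=(i+1)/n;J=jac(q);q=q+np.linalg.pinv(J)@err(q,x0+s*(x-x0),R0@Ro.from_rotvec(s*rv).as_matrix())
        mm.append(np.minimum(q-lo,hi-q).min())
    return q
def tilted(yaw,a,b): return h.down(yaw)@Ro.from_rotvec([a,b,0]).as_matrix()
def run(v,q,verbose=False):
    psi1,dl,wx,wy,wz,wyaw,ta,tb,ux,uy,uz,uyaw,va,vb,phi0=v; mm=[]
    px,py=.53,0.
    steps=[('place',np.array([px,py,.061]),h.down(psi1)),('up',np.array([px,py,.2]),h.down(psi1)),
     ('W0',np.array([wx,wy,wz]),tilted(wyaw,ta,tb)),('over',np.array([px,py,.2]),h.down(psi1+dl)),('grasp',np.array([px,py,.061]),h.down(psi1+dl)),('lift',np.array([px,py,.24]),h.down(psi1+dl)),
     ('W1',np.array([ux,uy,uz]),tilted(uyaw,va,vb))]
    h.STR=S1-dl
    for ph,out in((phi0,.07),(phi0,.01),(phi0,-.014),(48,-.014),(-48,-.014),(0,-.03)): steps.append(('p%d,%.3f'%(ph,out),)+h.pose(ph,out))
    for nm,x,R in steps:
        q=goM(q,x,R,mm)
        if verbose: print(nm,x.round(3),q.round(2),'min',min(mm).__round__(3))
        if min(mm)<-.6: return min(mm)
    return min(mm)
def samp(r):
    psi1=np.radians(88)+r.uniform(-.8,.3);dl=-np.radians(r.uniform(70,190))
    return np.array([psi1,dl,r.uniform(.45,.65),r.uniform(-.3,.3),r.uniform(.22,.4),psi1+dl*r.uniform(-.2,1.3),*r.uniform(-.6,.6,2),r.uniform(.42,.6),r.uniform(-.1,.25),r.uniform(.24,.38),psi1+dl+r.uniform(-1.6,1.6),*r.uniform(-.6,.6,2),r.uniform(-45,45)])
def w(seed):
    r=np.random.default_rng(seed);q=np.load('d0.npz')['q'][-1]; best=(-9,None)
    import time;t=time.time()
    while time.time()-t<110:
        v=samp(r) if best[1] is None or r.random()<.4 else best[1]+r.normal(size=15)*np.array([.1,.15,.03,.05,.03,.2,.12,.12,.03,.05,.03,.2,.12,.12,8])*r.choice([.4,1])
        try: m=run(v,q)
        except Exception: continue
        if m>best[0]: best=(m,v)
    return best
if __name__=='__main__':
    n=mp.cpu_count()
    with mp.Pool(n) as p: B=max(p.map(w,range(n)),key=lambda b:b[0])
    print(n,B[0],B[1].round(3).tolist()); np.save('best.npy',B[1]); run(B[1],np.load('d0.npz')['q'][-1],True)
E
OMP_NUM_THREADS=1 python3 plan.py
```

```text
4 0.27981645967468305 [1.156, -1.447, 0.452, 0.07, 0.43, 2.217, -0.107, -0.469, 0.285, -0.167, 0.193, 1.351, 0.417, 1.19, 42.907]
place [0.53  0.    0.061] [-0.33  0.77  0.43  2.   -0.63  0.51  1.71] min 0.282
up [0.53 0.   0.2 ] [-0.47  0.57  0.64  1.9  -0.45  0.82  1.56] min 0.282
W0 [0.452 0.07  0.43 ] [-0.37 -0.02  0.44  2.   -0.49  0.91  2.55] min 0.282
over [0.53 0.   0.2 ] [-0.51  0.59  0.7   1.9  -0.5   0.83  0.17] min 0.282
grasp [0.53  0.    0.061] [-0.37  0.78  0.5   2.   -0.71  0.54  0.34] min 0.282
lift [0.53 0.   0.24] [-0.55  0.54  0.76  1.86 -0.46  0.92  0.13] min 0.282
W1 [ 0.285 -0.167  0.193] [0.03 1.   0.22 1.71 0.19 1.65 1.52] min 0.282
p42,0.070 [0.505 0.213 0.205] [-0.31  0.49 -0.59  2.19  1.31  0.76  2.51] min 0.28
p42,0.010 [0.534 0.205 0.153] [-0.3   0.61 -0.53  2.18  1.5   0.72  2.38] min 0.28
p42,-0.014 [0.546 0.202 0.132] [-0.29  0.66 -0.51  2.17  1.57  0.72  2.33] min 0.28
p48,-0.014 [0.546 0.202 0.132] [-0.29  0.66 -0.51  2.17  1.57  0.72  2.42] min 0.28
p-48,-0.014 [0.546 0.202 0.132] [-0.26  0.67 -0.56  2.17  1.57  0.75  0.75] min 0.28
p0,-0.030 [0.553 0.2   0.118] [-0.28  0.69 -0.52  2.17  1.61  0.73  1.55] min 0.28
```

```bash
sed -e "s/psi1,dl,wx,wy,wz,wyaw,ta,tb,ux,uy,uz,uyaw,va,vb,phi0=v; mm=\[\]/psi1,dl,wx,wy,wz,wyaw,ta,tb,ux,uy,uz,uyaw,va,vb,phi0=v; mm=[]\n    wx,wy,wz,wyaw,ta,tb=.53,0,.2,psi1+dl\/2,0,0\n    if ux<.43 or ux>.6 or uy<-.3 or uz<.27 or np.hypot(va,vb)>.8: return -1/" -e "s/best.npy/best2.npy/" plan.py > plan2.py; OMP_NUM_THREADS=1 python3 plan2.py
```

```text
4 0.15248297395702046 [1.232, -1.139, 0.496, 0.506, 0.219, 1.218, -0.215, 0.127, 0.44, 0.04, 0.299, 1.347, 0.259, 0.741, 33.607]
place [0.53  0.    0.061] [-0.32  0.76  0.42  2.   -0.61  0.51  1.76] min 0.275
up [0.53 0.   0.2 ] [-0.46  0.56  0.61  1.9  -0.43  0.81  1.62] min 0.275
W0 [0.53 0.   0.2 ] [-0.55  0.61  0.78  1.9  -0.56  0.86  1.18] min 0.275
over [0.53 0.   0.2 ] [-0.63  0.67  0.94  1.9  -0.68  0.92  0.74] min 0.275
grasp [0.53  0.    0.061] [-0.49  0.85  0.71  2.01 -0.93  0.66  0.93] min 0.171
lift [0.53 0.   0.24] [-0.67  0.63  0.99  1.86 -0.62  1.    0.68] min 0.171
W1 [0.44  0.04  0.299] [-0.42  0.78  0.53  1.43 -0.2   1.8   1.51] min 0.171
p33,0.070 [0.505 0.213 0.205] [-0.68  0.44 -0.07  2.2   1.18  0.51  2.77] min 0.167
p33,0.010 [0.534 0.205 0.153] [-0.68  0.56  0.02  2.19  1.43  0.41  2.56] min 0.167
p33,-0.014 [0.546 0.202 0.132] [-0.67  0.61  0.03  2.18  1.55  0.39  2.45] min 0.159
p48,-0.014 [0.546 0.202 0.132] [-0.67  0.61  0.04  2.18  1.55  0.38  2.7 ] min 0.155
p-48,-0.014 [0.546 0.202 0.132] [-0.64  0.61 -0.01  2.18  1.55  0.41  1.02] min 0.155
p0,-0.030 [0.553 0.2   0.118] [-0.66  0.64  0.04  2.18  1.62  0.38  1.79] min 0.152
```

```bash

python3 -m inch '[{"grip":4.5,"dx":0.1,"dy":0.1,"dz":3,"wx":0,"wy":0,"wz":17},{"grip":4.5,"dx":0.1,"dy":0.1,"dz":7,"wx":0,"wy":0,"wz":17},{"grip":4.5,"dx":0.1,"dy":0.1,"dz":10,"wx":0,"wy":0,"wz":17},{"grip":4.5,"dx":0.1,"dy":0.1,"dz":13,"wx":0,"wy":0,"wz":17},{"grip":4.5,"dx":0.1,"dy":0.1,"dz":14.5,"wx":0,"wy":0,"wz":17},{"grip":4.5,"dx":0.1,"dy":0.1,"dz":15.3,"wx":0,"wy":0,"wz":17},{"grip":4.5,"dx":0.1,"dy":0.1,"dz":15.5,"wx":0,"wy":0,"wz":17},{"grip":4.5,"dx":0.1,"dy":0.1,"dz":15.5,"wx":0,"wy":0,"wz":17}]'; python3 lg.py .53 0 .0592 70.6
python3 - <<'E'
from plan2 import *
v=np.load('best2.npy');q=np.load('d0.npz')['q'][-1];v[0]=np.radians(71)
for dl in(-1.14,-1.3,-1.45):
    u=v.copy();u[1]=dl;print(dl,run(u,q))
E
```

```text
time: 9.7
tcp_pos: [0.5307, -0.001, 0.0649]
tool_rot: [[-0.943, 0.333, 0.003], [0.333, 0.943, -0.004], [-0.004, -0.003, -1.0]]
contact_force: [-0.3, 0.2, -3.4]
grip_width: 0.598
q [-0.32  0.76  0.42  1.99 -0.6   0.51  1.75]
t 9.7 tcp [ 0.5307 -0.001   0.0649] F [-0.3  0.2 -3.4] g 0.598 q7 1.75
d cm [0.1  0.08 0.57] w deg [-0.1  0.2 -0.1]
-1.14 0.1559415097724616
-1.3 0.12016836112503296
-1.45 0.08226410383153618
```

```bash

python3 -m inch '[{"grip":4.5,"dx":0,"dy":0,"dz":0.3,"wx":0,"wy":0,"wz":0},{"grip":4.5,"dx":0,"dy":0,"dz":0.5,"wx":0,"wy":0,"wz":0},{"grip":4.5,"dx":0,"dy":0,"dz":0.55,"wx":0,"wy":0,"wz":0},{"grip":4.5,"dx":0,"dy":0,"dz":0.6,"wx":0,"wy":0,"wz":0}]'
python3 -m inch '[{"grip":5.5,"dx":0,"dy":0,"dz":0,"wx":0,"wy":0,"wz":0},{"grip":6.5,"dx":0,"dy":0,"dz":0,"wx":0,"wy":0,"wz":0},{"grip":8.5,"dx":0,"dy":0,"dz":0,"wx":0,"wy":0,"wz":0},{"grip":8.5,"dx":0,"dy":0,"dz":0,"wx":0,"wy":0,"wz":0},{"grip":8.5,"dx":0,"dy":0,"dz":0,"wx":0,"wy":0,"wz":0}]'
python3 -m inch '[{"grip":8.5,"dx":0,"dy":0,"dz":-3,"wx":0,"wy":0,"wz":0},{"grip":8.5,"dx":0,"dy":0,"dz":-7,"wx":0,"wy":0,"wz":0},{"grip":8.5,"dx":0,"dy":0,"dz":-11,"wx":0,"wy":0,"wz":0},{"grip":8.5,"dx":0,"dy":0,"dz":-14,"wx":0,"wy":0,"wz":0},{"grip":8.5,"dx":0,"dy":0,"dz":-14,"wx":0,"wy":0,"wz":0}]'; python3 lg.py .53 0 .2 1.6
```

```text
time: 10.03
tcp_pos: [0.5312, -0.001, 0.0595]
tool_rot: [[-0.943, 0.333, 0.004], [0.333, 0.943, -0.004], [-0.005, -0.002, -1.0]]
contact_force: [0.4, 0.5, 0.2]
grip_width: 0.601
time: 10.45
tcp_pos: [0.5314, -0.0009, 0.0598]
tool_rot: [[-0.943, 0.333, 0.005], [0.333, 0.943, -0.004], [-0.006, -0.002, -1.0]]
contact_force: [-0.3, 0.1, 0.2]
grip_width: 0.997
time: 10.87
tcp_pos: [0.5344, -0.0012, 0.2056]
tool_rot: [[-0.943, 0.333, 0.016], [0.333, 0.943, -0.003], [-0.016, 0.002, -1.0]]
contact_force: [0.6, -0.3, 0.0]
grip_width: 0.997
q [-0.46  0.56  0.61  1.9  -0.43  0.81  1.61]
t 10.87 tcp [ 0.5344 -0.0012  0.2056] F [ 0.6 -0.3  0. ] g 0.997 q7 1.61
d cm [ 0.46 -0.03  0.55] w deg [ 0.7  0.7 68.9]
```

```bash

python3 -m inch '[{"grip":8.5,"dx":0.3,"dy":0,"dz":0,"wx":0.7,"wy":0.7,"wz":69},{"grip":8.5,"dx":0.3,"dy":0,"dz":0,"wx":0.7,"wy":0.7,"wz":69},{"grip":8.5,"dx":0.3,"dy":0,"dz":0,"wx":0.7,"wy":0.7,"wz":69},{"grip":8.5,"dx":0.3,"dy":0,"dz":0,"wx":0.7,"wy":0.7,"wz":69},{"grip":8.5,"dx":0.3,"dy":0,"dz":0,"wx":0.7,"wy":0.7,"wz":69},{"grip":8.5,"dx":0.3,"dy":0,"dz":0,"wx":0.7,"wy":0.7,"wz":69},{"grip":8.5,"dx":0.3,"dy":0,"dz":0,"wx":0.7,"wy":0.7,"wz":69},{"grip":8.5,"dx":0.3,"dy":0,"dz":0,"wx":0.7,"wy":0.7,"wz":69}]'>/dev/null; python3 lg.py .5313 -0.001 .0592 1.6
python3 - <<'E'
from h import *
im,d,K,R,t=shot('scene'); q=R@np.array([.5313,-.001,.08])+t; u,v=(K@(q/q[2]))[:2].round().astype(int)
cv2.imwrite('pics/a6.png',cv2.resize(im[v-45:v+45,u-45:u+45,::-1],(600,600),interpolation=cv2.INTER_CUBIC)); print(u,v)
E
```

```text
q [-0.61  0.65  0.9   1.89 -0.64  0.91  0.83]
t 11.53 tcp [ 5.314e-01 -1.000e-04  2.053e-01] F [0.4 0.4 0. ] g 0.996 q7 0.83
d cm [-0.07 -0.02 14.61] w deg [-0.   0.1 11.3]
236 201
```

View pics/a6.png

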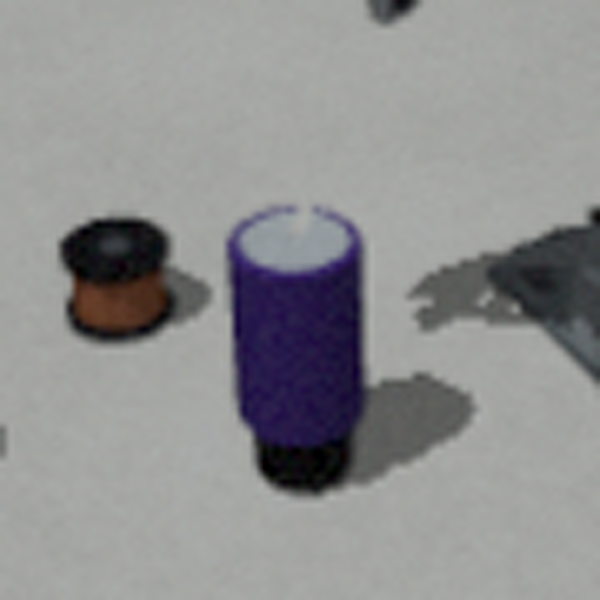

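The can stands upright and clear. The stripe, at (305,212) against the centre (297,238), points to about 125°, and I expected 122°. Regrasp.

```bash

python3 -m inch '[{"grip":8.5,"dx":-0.1,"dy":0,"dz":1,"wx":0,"wy":0,"wz":11.3},{"grip":8.5,"dx":-0.1,"dy":0,"dz":4,"wx":0,"wy":0,"wz":11.3},{"grip":8.5,"dx":-0.1,"dy":0,"dz":7,"wx":0,"wy":0,"wz":11.3},{"grip":8.5,"dx":-0.1,"dy":0,"dz":10,"wx":0,"wy":0,"wz":11.3},{"grip":8.5,"dx":-0.1,"dy":0,"dz":13,"wx":0,"wy":0,"wz":11.3},{"grip":8.5,"dx":-0.1,"dy":0,"dz":14.6,"wx":0,"wy":0,"wz":11.3},{"grip":8.5,"dx":-0.1,"dy":0,"dz":14.6,"wx":0,"wy":0,"wz":11.3},{"grip":8.5,"dx":-0.1,"dy":0,"dz":14.6,"wx":0,"wy":0,"wz":11.3}]'; 
python3 -m inch '[{"grip":6.5,"dx":0,"dy":0,"dz":0,"wx":0,"wy":0,"wz":0},{"grip":5.5,"dx":0,"dy":0,"dz":0,"wx":0,"wy":0,"wz":0},{"grip":4.5,"dx":0,"dy":0,"dz":0,"wx":0,"wy":0,"wz":0},{"grip":4.5,"dx":0,"dy":0,"dz":0,"wx":0,"wy":0,"wz":0},{"grip":4.5,"dx":0,"dy":0,"dz":0,"wx":0,"wy":0,"wz":0},{"grip":4.5,"dx":0,"dy":0,"dz":0,"wx":0,"wy":0,"wz":0}]' 45; python3 lg.py .5313 -0.001 .24 1.6
```

```text
time: 12.25
tcp_pos: [0.531, -0.0016, 0.0586]
tool_rot: [[-0.024, 1.0, -0.002], [1.0, 0.024, -0.002], [-0.002, -0.002, -1.0]]
contact_force: [-0.7, 0.5, -0.4]
grip_width: 0.994
time: 12.75
tcp_pos: [0.5316, -0.0016, 0.06]
tool_rot: [[-0.025, 1.0, -0.0], [1.0, 0.025, -0.002], [-0.002, -0.0, -1.0]]
contact_force: [-0.8, -0.3, 5.4]
grip_width: 0.599
q [-0.5   0.86  0.72  2.   -0.94  0.66  0.88]
t 12.75 tcp [ 0.5316 -0.0016  0.06  ] F [-0.8 -0.3  5.4] g 0.599 q7 0.88
d cm [  0.03  -0.03 -18.  ] w deg [-0.   0.1 -0.2]
```

```bash
sed -i 's/radians(51)/radians(121)/; s/^H=.*/H=.060/' h.py
python3 -m inch '[{"grip":4.5,"dx":0,"dy":0,"dz":-2,"wx":0,"wy":0,"wz":0},{"grip":4.5,"dx":0,"dy":0,"dz":-6,"wx":0,"wy":0,"wz":0},{"grip":4.5,"dx":0,"dy":0,"dz":-10,"wx":0,"wy":0,"wz":0},{"grip":4.5,"dx":0,"dy":0,"dz":-14,"wx":0,"wy":0,"wz":0},{"grip":4.5,"dx":0,"dy":0,"dz":-18,"wx":0,"wy":0,"wz":0},{"grip":4.5,"dx":0,"dy":0,"dz":-18,"wx":0,"wy":0,"wz":0}]' >/dev/null; python3 lg.py
cat > plan3.py <<'E'
import plan
from plan import *
def run(v,q,verbose=False):
    mm=[];st=[];phi0=v[-1]
    for k in(0,1):
        x,y,z,yaw,a,b=v[6*k:6*k+6]
        if not(.43<x<.6 and -.3<y<.25 and .27<z<.45) or np.hypot(a,b)>.8: return -1
        st.append(('W%d'%k,np.array([x,y,z]),tilted(yaw,a,b)))
    for ph,out in((phi0,.07),(phi0,.01),(phi0,-.014),(48,-.014),(-48,-.014),(0,-.03)): st.append(('p%d,%.3f'%(ph,out),)+h.pose(ph,out))
    tot=0
    for nm,x,R in st:
        x0,R0=fk(q);tot+=Ro.from_matrix(R0.T@R).magnitude()
        q=goM(q,x,R,mm)
        if verbose: print(nm,x.round(3),q.round(2),'min',min(mm).__round__(3)); 
        if min(mm)<-.5: return min(mm)
    return min(min(mm),.25)-.01*tot
def samp(r): return np.array([r.uniform(.43,.6),r.uniform(-.3,.2),r.uniform(.27,.4),r.uniform(-1,2),*r.uniform(-.6,.6,2),.44,.04,.3,1.35,.26,.7,30])
def w(seed):
    import time
    r=np.random.default_rng(seed);q=np.load('d0.npz')['q'][-1];best=(-9,None);t=time.time()
    while time.time()-t<100:
        v=samp(r) if best[1] is None or r.random()<.1 else best[1]+r.normal(size=13)*np.r_[[.03,.06,.03,.2,.12,.12]*2,8]*r.choice([.3,1])
        v[-1]=np.clip(v[-1],-46,46)
        m=run(v,q)
        if m>best[0]: best=(m,v)
    return best
if __name__=='__main__':
    with mp.Pool(4) as p: B=max(p.map(w,range(4)),key=lambda b:b[0])
    print(B[0],B[1].round(3).tolist()); np.save('best3.npy',B[1]); run(B[1],np.load('d0.npz')['q'][-1],True)
    for k in(0,1):
        x,y,z,yaw,a,b=B[1][6*k:6*k+6];h.to([x,y,z],tilted(yaw,a,b)); print('toolz',tilted(yaw,a,b)[:,2].round(2))
E
OMP_NUM_THREADS=1 python3 plan3.py
```

```text
q [-0.67  0.63  1.01  1.85 -0.63  1.01  0.63]
0.14602479342588864 [0.433, -0.211, 0.275, -1.002, 0.362, 0.305, 0.436, 0.042, 0.283, 1.528, 0.098, 0.737, 34.532]
W0 [ 0.433 -0.211  0.275] [ 0.07  0.7   1.05  1.8  -0.84  1.51  0.42] min 0.258
W1 [0.436 0.042 0.283] [-0.32  0.73  0.32  1.49 -0.14  1.71  1.58] min 0.24
p34,0.070 [0.505 0.213 0.205] [-0.59  0.44 -0.2   2.19  1.21  0.57  2.68] min 0.24
p34,0.010 [0.534 0.205 0.154] [-0.58  0.56 -0.12  2.19  1.45  0.49  2.48] min 0.24
p34,-0.014 [0.545 0.202 0.133] [-0.57  0.61 -0.11  2.18  1.55  0.47  2.39] min 0.24
p48,-0.014 [0.545 0.202 0.133] [-0.57  0.61 -0.1   2.18  1.55  0.47  2.63] min 0.239
p-48,-0.014 [0.545 0.202 0.133] [-0.54  0.61 -0.15  2.18  1.55  0.49  0.95] min 0.239
p0,-0.030 [0.553 0.2   0.119] [-0.56  0.64 -0.11  2.17  1.61  0.47  1.73] min 0.239
t 13.25 tcp [ 0.5355 -0.003   0.2473] F [ 1.3 -0.7 -3. ] g 0.598 q7 0.63
d cm [-20.55 -10.71  -2.85] w deg [10.6 26.3 57.8]
toolz [ 0.06  0.45 -0.89]
t 13.25 tcp [ 0.5355 -0.003   0.2473] F [ 1.3 -0.7 -3. ] g 0.598 q7 0.63
d cm [ 4.71 -9.78 -3.69] w deg [ 36.6  30.3 -81.8]
toolz [-0.67 -0.06 -0.74]
```

```bash
cat > wp.py <<'E'
import sys
from plan3 import *
B=np.load('best3.npy');k=int(sys.argv[1]);q=h.env.get_obs()['joint_positions'];print(q.round(2))
if k<2: x,y,z,yaw,a,b=B[6*k:6*k+6];h.to([x,y,z],tilted(yaw,a,b))
else: h.st(float(sys.argv[2]),float(sys.argv[3]))
E
python3 -m inch '[{"grip":4.5,"dx":-20.6,"dy":-10.7,"dz":-2.9,"wx":10.6,"wy":26.3,"wz":57.8},{"grip":4.5,"dx":-20.6,"dy":-10.7,"dz":-2.9,"wx":10.6,"wy":26.3,"wz":57.8},{"grip":4.5,"dx":-20.6,"dy":-10.7,"dz":-2.9,"wx":10.6,"wy":26.3,"wz":57.8},{"grip":4.5,"dx":-20.6,"dy":-10.7,"dz":-2.9,"wx":10.6,"wy":26.3,"wz":57.8},{"grip":4.5,"dx":-20.6,"dy":-10.7,"dz":-2.9,"wx":10.6,"wy":26.3,"wz":57.8},{"grip":4.5,"dx":-20.6,"dy":-10.7,"dz":-2.9,"wx":10.6,"wy":26.3,"wz":57.8},{"grip":4.5,"dx":-20.6,"dy":-10.7,"dz":-2.9,"wx":10.6,"wy":26.3,"wz":57.8},{"grip":4.5,"dx":-20.6,"dy":-10.7,"dz":-2.9,"wx":10.6,"wy":26.3,"wz":57.8}]'>/dev/null
python3 wp.py 0;python3 wp.py 1
```

```text
[ 0.04  0.69  1.05  1.79 -0.81  1.48  0.48]
t 13.92 tcp [ 0.4324 -0.2141  0.2758] F [ 0.6  1.7 -3.2] g 0.597 q7 0.48
d cm [ 0.21 -0.16  0.2 ] w deg [1.3 2.7 5.8]
[ 0.04  0.69  1.05  1.79 -0.81  1.48  0.48]
t 13.92 tcp [ 0.4324 -0.2141  0.2758] F [ 0.6  1.7 -3.2] g 0.597 q7 0.48
d cm [ 14.91 -18.31   9.9 ] w deg [  61.6  -14.8 -118.8]
```

```bash

python3 -m inch '[{"grip":4.5,"dx":0.8,"dy":-1,"dz":0.5,"wx":61.6,"wy":-14.8,"wz":-118.8},{"grip":4.5,"dx":1.6,"dy":-2,"dz":1,"wx":61.6,"wy":-14.8,"wz":-118.8},{"grip":4.5,"dx":2.4,"dy":-3,"dz":1.6,"wx":61.6,"wy":-14.8,"wz":-118.8},{"grip":4.5,"dx":3.2,"dy":-4,"dz":2.1,"wx":61.6,"wy":-14.8,"wz":-118.8},{"grip":4.5,"dx":4,"dy":-5,"dz":2.6,"wx":61.6,"wy":-14.8,"wz":-118.8},{"grip":4.5,"dx":4.8,"dy":-6,"dz":3.1,"wx":61.6,"wy":-14.8,"wz":-118.8},{"grip":4.5,"dx":5.6,"dy":-7,"dz":3.7,"wx":61.6,"wy":-14.8,"wz":-118.8},{"grip":4.5,"dx":6.3,"dy":-7.8,"dz":4.2,"wx":61.6,"wy":-14.8,"wz":-118.8}]'>/dev/null
python3 wp.py 1
```

```text
[-0.03  0.74  0.73  1.61 -0.53  1.67  0.99]
t 14.58 tcp [ 0.4338 -0.1051  0.2784] F [-0.3  0.1 -3.6] g 0.598 q7 0.99
d cm [12.96  3.08  6.19] w deg [ 35.   -8.2 -67.5]
```

```bash

python3 -m inch '[{"grip":4.5,"dx":1.3,"dy":0.3,"dz":0.6,"wx":35,"wy":-8.2,"wz":-67.5},{"grip":4.5,"dx":2.6,"dy":0.6,"dz":1.2,"wx":35,"wy":-8.2,"wz":-67.5},{"grip":4.5,"dx":3.9,"dy":0.9,"dz":1.8,"wx":35,"wy":-8.2,"wz":-67.5},{"grip":4.5,"dx":5.2,"dy":1.2,"dz":2.4,"wx":35,"wy":-8.2,"wz":-67.5},{"grip":4.5,"dx":6.5,"dy":1.5,"dz":3,"wx":35,"wy":-8.2,"wz":-67.5},{"grip":4.5,"dx":7.8,"dy":1.8,"dz":3.6,"wx":35,"wy":-8.2,"wz":-67.5},{"grip":4.5,"dx":9.1,"dy":2.1,"dz":4.2,"wx":35,"wy":-8.2,"wz":-67.5},{"grip":4.5,"dx":10.4,"dy":2.4,"dz":4.8,"wx":35,"wy":-8.2,"wz":-67.5}]'>/dev/null
python3 wp.py 1
python3 -m inch '[{"grip":4.5,"dx":0,"dy":0,"dz":0,"wx":0,"wy":0,"wz":0}]' >/dev/null;python3 wp.py 2 34 0.07
python3 - <<'E'
from plan3 import *
q=h.env.get_obs()['joint_positions']
for phi in(0,20,34):
    mm=[];a=q
    for ph,o in((phi,.07),(phi,.01),(48,-.014),(-48,-.014),(0,-.03)): a=goM(a,*h.pose(ph,o),mm)
    print(phi,min(mm),a.round(2))
E
```

```text
[-0.25  0.74  0.44  1.5  -0.26  1.72  1.43]
t 15.25 tcp [0.4362 0.0125 0.2827] F [-0.1  0.1 -4. ] g 0.598 q7 1.43
d cm [1.04 2.72 0.28] w deg [  8.8  -2.  -16.9]
[-0.26  0.74  0.43  1.5  -0.26  1.72  1.44]
foot in socket frame mm [  27.  -205.8  142.5] phi -122.5 F sock [-2.2  1.7 -2.7] M tool [-0.46 -1.22  0.04] tilt 72.6
t 15.33 tcp [0.4371 0.0187 0.2818] F [-0.   1.8 -3.4] g 0.596 q7 1.44
d cm [-3.   21.6   2.85] w deg [-102.5   11.2  140.1]
0 0.07080724588170148 [-0.75  0.65  0.17  2.18  1.64  0.3   1.68]
20 0.16473297813459145 [-0.64  0.64  0.02  2.18  1.62  0.39  1.71]
34 -0.8098144568202783 [-1.05  0.74  0.63  2.19  0.32 -0.03 -3.33]
```

```bash

python3 -m inch '[{"grip":4.5,"dx":0.5,"dy":1,"dz":0.1,"wx":8.8,"wy":-2,"wz":-16.9},{"grip":4.5,"dx":1,"dy":2.2,"dz":0.3,"wx":8.8,"wy":-2,"wz":-16.9},{"grip":4.5,"dx":1,"dy":2.2,"dz":0.3,"wx":8.8,"wy":-2,"wz":-16.9}]' >/dev/null
cat > opt.py <<'E'
from plan3 import *
q=h.env.get_obs()['joint_positions'];print(q.round(2))
for phi in(0,10,20,25,30,34,40):
    mm=[];a=q
    for ph,o in((phi,.07),(phi,.01),(48,-.014),(-48,-.014),(0,-.03)): a=goM(a,*h.pose(ph,o),mm)
    x,R=h.pose(phi,.07);x0,T=h.env.get_obs()['tcp_pos'],h.env.get_obs()['tool_rot']
    print(phi,round(min(mm),3),a.round(2),'d',(100*T.T@(x-x0)).round(1),'w',np.degrees(Ro.from_matrix(T.T@R).as_rotvec()).round(1))
E
python3 opt.py
```

```text
[-0.33  0.73  0.34  1.49 -0.15  1.7   1.61]
0 0.078 [-0.74  0.65  0.16  2.18  1.63  0.31  1.69] d [-9.6 17.1 -0.1] w [  80.7  -30.4 -109.5]
10 0.121 [-0.69  0.64  0.09  2.18  1.62  0.35  1.7 ] d [-9.6 17.1 -0.1] w [  85.7  -24.  -117.3]
20 0.164 [-0.64  0.64  0.02  2.18  1.62  0.39  1.71] d [-9.6 17.1 -0.1] w [  90.6  -17.1 -124.9]
25 0.185 [-0.62  0.64 -0.02  2.18  1.62  0.41  1.72] d [-9.6 17.1 -0.1] w [  93.   -13.3 -128.7]
30 0.206 [-0.6   0.64 -0.05  2.18  1.61  0.44  1.73] d [-9.6 17.1 -0.1] w [  95.3   -9.5 -132.3]
34 0.222 [-0.58  0.64 -0.08  2.18  1.61  0.45  1.73] d [-9.6 17.1 -0.1] w [  97.1   -6.2 -135.2]
40 0.167 [-0.55  0.64 -0.12  2.17  1.61  0.48  1.73] d [-9.6 17.1 -0.1] w [  99.7   -1.2 -139.5]
```

```bash

python3 -m inch '[{"grip":4.5,"dx":-0.4,"dy":0.7,"dz":0,"wx":95.3,"wy":-9.5,"wz":-132.3},{"grip":4.5,"dx":-0.8,"dy":1.4,"dz":0,"wx":95.3,"wy":-9.5,"wz":-132.3},{"grip":4.5,"dx":-1.2,"dy":2.1,"dz":0,"wx":95.3,"wy":-9.5,"wz":-132.3},{"grip":4.5,"dx":-1.6,"dy":2.9,"dz":0,"wx":95.3,"wy":-9.5,"wz":-132.3},{"grip":4.5,"dx":-2.1,"dy":3.7,"dz":0,"wx":95.3,"wy":-9.5,"wz":-132.3},{"grip":4.5,"dx":-2.5,"dy":4.5,"dz":0,"wx":95.3,"wy":-9.5,"wz":-132.3},{"grip":4.5,"dx":-2.9,"dy":5.2,"dz":0,"wx":95.3,"wy":-9.5,"wz":-132.3},{"grip":4.5,"dx":-3.3,"dy":6,"dz":0,"wx":95.3,"wy":-9.5,"wz":-132.3}]' >/dev/null
python3 opt.py
```

```text
[-0.58  0.7   0.12  1.56  0.25  1.51  2.02]
0 0.105 [-0.71  0.65  0.11  2.18  1.63  0.33  1.7 ] d [-12.    1.8  -3.7] w [ 54.9 -20.9 -59. ]
10 0.139 [-0.67  0.64  0.06  2.18  1.62  0.37  1.71] d [-12.    1.8  -3.7] w [ 57.5 -16.3 -68.1]
20 0.174 [-0.63  0.64  0.    2.18  1.62  0.4   1.72] d [-12.    1.8  -3.7] w [ 59.8 -11.5 -77.1]
25 0.189 [-0.61  0.64 -0.02  2.18  1.62  0.42  1.72] d [-12.    1.8  -3.7] w [ 60.9  -8.9 -81.6]
30 0.205 [-0.6   0.64 -0.05  2.18  1.61  0.44  1.73] d [-12.    1.8  -3.7] w [ 61.9  -6.3 -86.1]
34 0.217 [-0.58  0.64 -0.07  2.18  1.61  0.45  1.73] d [-12.    1.8  -3.7] w [ 62.7  -4.2 -89.7]
40 0.164 [-0.56  0.64 -0.1   2.17  1.61  0.46  1.73] d [-12.    1.8  -3.7] w [ 63.8  -0.9 -95. ]
```

```bash

python3 -m inch '[{"grip":4.5,"dx":-0.8,"dy":0.1,"dz":-0.3,"wx":61.9,"wy":-6.3,"wz":-86.1},{"grip":4.5,"dx":-1.6,"dy":0.2,"dz":-0.5,"wx":61.9,"wy":-6.3,"wz":-86.1},{"grip":4.5,"dx":-2.4,"dy":0.4,"dz":-0.8,"wx":61.9,"wy":-6.3,"wz":-86.1},{"grip":4.5,"dx":-3.2,"dy":0.5,"dz":-1,"wx":61.9,"wy":-6.3,"wz":-86.1},{"grip":4.5,"dx":-4,"dy":0.6,"dz":-1.3,"wx":61.9,"wy":-6.3,"wz":-86.1},{"grip":4.5,"dx":-4.8,"dy":0.7,"dz":-1.5,"wx":61.9,"wy":-6.3,"wz":-86.1},{"grip":4.5,"dx":-5.6,"dy":0.8,"dz":-1.8,"wx":61.9,"wy":-6.3,"wz":-86.1},{"grip":4.5,"dx":-6.4,"dy":0.9,"dz":-2,"wx":61.9,"wy":-6.3,"wz":-86.1}]' >/dev/null
python3 opt.py
```

```text
[-0.7   0.56 -0.07  1.89  0.67  1.07  2.38]
0 0.126 [-0.69  0.64  0.08  2.18  1.62  0.36  1.7 ] d [-4.1 -4.  -0.3] w [ 26.3 -10.  -10.2]
10 0.156 [-0.65  0.64  0.03  2.18  1.62  0.39  1.71] d [-4.1 -4.  -0.3] w [ 27.2  -7.7 -20. ]
20 0.182 [-0.62  0.64 -0.01  2.18  1.62  0.41  1.72] d [-4.1 -4.  -0.3] w [ 27.9  -5.3 -29.8]
25 0.194 [-0.61  0.64 -0.03  2.18  1.62  0.42  1.72] d [-4.1 -4.  -0.3] w [ 28.2  -4.1 -34.7]
30 0.206 [-0.6   0.64 -0.05  2.18  1.61  0.44  1.73] d [-4.1 -4.  -0.3] w [ 28.5  -2.9 -39.6]
34 0.215 [-0.58  0.64 -0.07  2.18  1.61  0.45  1.73] d [-4.1 -4.  -0.3] w [ 28.7  -1.9 -43.5]
40 0.163 [-0.57  0.64 -0.09  2.18  1.61  0.46  1.73] d [-4.1 -4.  -0.3] w [ 29.   -0.4 -49.4]
```

```bash

python3 -m inch '[{"grip":4.5,"dx":-0.6,"dy":-0.6,"dz":0,"wx":28.5,"wy":-2.9,"wz":-39.6},{"grip":4.5,"dx":-1.2,"dy":-1.2,"dz":-0.1,"wx":28.5,"wy":-2.9,"wz":-39.6},{"grip":4.5,"dx":-1.8,"dy":-1.8,"dz":-0.1,"wx":28.5,"wy":-2.9,"wz":-39.6},{"grip":4.5,"dx":-2.4,"dy":-2.4,"dz":-0.2,"wx":28.5,"wy":-2.9,"wz":-39.6},{"grip":4.5,"dx":-3,"dy":-3,"dz":-0.2,"wx":28.5,"wy":-2.9,"wz":-39.6},{"grip":4.5,"dx":-3.6,"dy":-3.6,"dz":-0.3,"wx":28.5,"wy":-2.9,"wz":-39.6},{"grip":4.5,"dx":-4.1,"dy":-4,"dz":-0.3,"wx":28.5,"wy":-2.9,"wz":-39.6},{"grip":4.5,"dx":-4.1,"dy":-4,"dz":-0.3,"wx":28.5,"wy":-2.9,"wz":-39.6}]' >/dev/null
python3 wp.py 2 46 .01
python3 - <<'E'
from h import *
tl=[]
for n in('scene','top'):
    im,d,K,Rr,t=shot(n); np.savez(n+'3.npz',im=im,d=d)
    q=Rr@(C0+AX*.04)+t; u,v=(K@(q/q[2]))[:2].round().astype(int)
    tl.append(cv2.resize(im[v-35:v+35,u-35:u+35,::-1],(400,400),interpolation=cv2.INTER_CUBIC))
cv2.imwrite('pics/a7.png',np.hstack(tl))
E
```

```text
[-0.62  0.44 -0.13  2.2   1.2   0.53  2.61]
foot in socket frame mm [-1.2 -3.6 69.7] phi 30.0 F sock [-0.9 -1.  -3.2] M tool [-0.16 -0.91  0.01] tilt 0.2
t 17.58 tcp [0.5031 0.2103 0.2046] F [ 0.5 -1.2 -3.3] g 0.598 q7 2.61
d cm [ 0.13 -0.37  5.97] w deg [  0.1   0.2 -16. ]
```

View pics/a7.png

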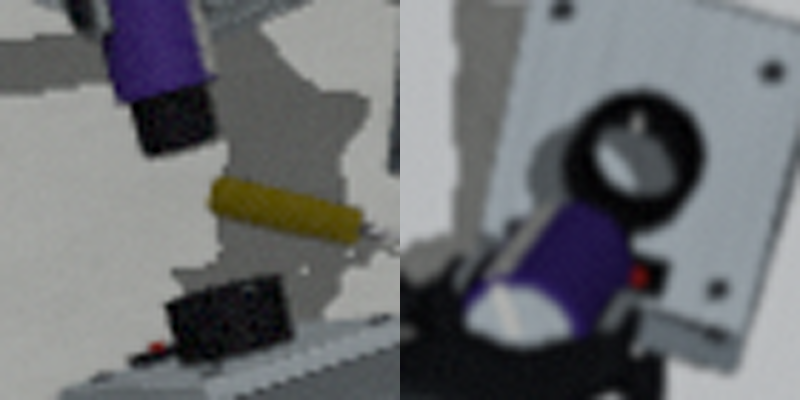

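The foot is above the socket and the stripe is visible in both views, on the left of the body in the top one. Everything is clear. Approach the mouth at φ≈46.

```bash

python3 -m inch '[{"grip":4.5,"dx":0.1,"dy":-0.35,"dz":1,"wx":0,"wy":0.2,"wz":-7},{"grip":4.5,"dx":0.1,"dy":-0.35,"dz":2,"wx":0,"wy":0.2,"wz":-14},{"grip":4.5,"dx":0.1,"dy":-0.35,"dz":3,"wx":0,"wy":0.2,"wz":-16},{"grip":4.5,"dx":0.1,"dy":-0.35,"dz":4,"wx":0,"wy":0.2,"wz":-16},{"grip":4.5,"dx":0.1,"dy":-0.35,"dz":5,"wx":0,"wy":0.2,"wz":-16},{"grip":4.5,"dx":0.1,"dy":-0.35,"dz":5.8,"wx":0,"wy":0.2,"wz":-16},{"grip":4.5,"dx":0.1,"dy":-0.35,"dz":5.8,"wx":0,"wy":0.2,"wz":-16},{"grip":4.5,"dx":0.1,"dy":-0.35,"dz":5.8,"wx":0,"wy":0.2,"wz":-16}]' >/dev/null
python3 wp.py 2 46 -.003
```

```text
[-0.6   0.56 -0.11  2.18  1.43  0.49  2.69]
foot in socket frame mm [ 0.5  2.1 11.6] phi 45.7 F sock [-1.6 -0.7 -2.3] M tool [ 0.27 -0.88 -0.05] tilt 0.2
t 18.35 tcp [0.534  0.2076 0.1551] F [-0.5 -0.6 -2.8] g 0.599 q7 2.69
d cm [-0.11  0.19  1.46] w deg [ 0.2 -0.1 -0.3]
```

```bash

python3 -m inch '[{"grip":4.5,"dx":-0.1,"dy":0.15,"dz":0.4,"wx":0,"wy":0,"wz":0},{"grip":4.5,"dx":-0.1,"dy":0.15,"dz":0.8,"wx":0,"wy":0,"wz":0},{"grip":4.5,"dx":-0.1,"dy":0.15,"dz":1.1,"wx":0,"wy":0,"wz":0},{"grip":4.5,"dx":-0.1,"dy":0.15,"dz":1.3,"wx":0,"wy":0,"wz":0},{"grip":4.5,"dx":-0.1,"dy":0.15,"dz":1.4,"wx":0,"wy":0,"wz":0}]' >/dev/null
python3 wp.py 2 46 -.008
```

```text
[-0.59  0.59 -0.1   2.18  1.49  0.47  2.63]
foot in socket frame mm [ 0.   0.3 -2.6] phi 45.7 F sock [-1.  -0.3 -3.4] M tool [ 0.22 -0.87 -0.07] tilt 0.3
t 18.77 tcp [0.54   0.204  0.1426] F [ 0.7 -0.5 -3.5] g 0.6 q7 2.63
d cm [-0.01  0.03  0.54] w deg [ 0.2 -0.1 -0.3]
```

```bash

python3 -m inch '[{"grip":4.5,"dx":0,"dy":0,"dz":0.2,"wx":0,"wy":0,"wz":0},{"grip":4.5,"dx":0,"dy":0,"dz":0.4,"wx":0,"wy":0,"wz":0},{"grip":4.5,"dx":0,"dy":0,"dz":0.5,"wx":0,"wy":0,"wz":0}]' >/dev/null
python3 wp.py 2 46 -.012
```

```text
[-0.59  0.6  -0.09  2.18  1.52  0.47  2.61]
foot in socket frame mm [ 0.   0.2 -7.9] phi 45.7 F sock [-1.2 -0.2 -2.3] M tool [ 0.16 -0.87 -0.03] tilt 0.3
t 19.02 tcp [0.5425 0.2032 0.138 ] F [ 0.  -0.2 -2.6] g 0.595 q7 2.61
d cm [-0.01  0.02  0.41] w deg [ 0.3 -0.1 -0.3]
```

```bash

python3 -m inch '[{"grip":4.5,"dx":0,"dy":0,"dz":0.3,"wx":0,"wy":0,"wz":0},{"grip":4.5,"dx":0,"dy":0,"dz":0.5,"wx":0,"wy":0,"wz":0},{"grip":4.5,"dx":0,"dy":0,"dz":0.6,"wx":0,"wy":0,"wz":0},{"grip":4.5,"dx":0,"dy":0,"dz":0.7,"wx":0,"wy":0,"wz":0}]' >/dev/null
python3 wp.py 2 46 -.016
```

```text
[-0.59  0.61 -0.09  2.18  1.54  0.47  2.58]
foot in socket frame mm [ -0.    0.1 -15.1] phi 45.7 F sock [-1.8  0.4 -3.3] M tool [ 0.24 -0.84 -0.05] tilt 0.3
t 19.35 tcp [0.5459 0.2022 0.1318] F [ 0.2  0.4 -3.8] g 0.601 q7 2.58
d cm [-0.    0.01  0.09] w deg [ 0.3 -0.1 -0.3]
```

```bash

python3 -m inch '[{"grip":4.5,"dx":0,"dy":0,"dz":0.1,"wx":0,"wy":0,"wz":0},{"grip":4.5,"dx":0,"dy":0,"dz":0.2,"wx":0,"wy":0,"wz":0},{"grip":4.5,"dx":0,"dy":0,"dz":0.3,"wx":0,"wy":0,"wz":0}]' >/dev/null
python3 wp.py 2 46 -.016
python3 -c "
from h import *
tl=[]
for n in('scene','top'):
    im,d,K,Rr,t=shot(n)
    q=Rr@(C0+AX*.02)+t; u,v=(K@(q/q[2]))[:2].round().astype(int)
    tl.append(cv2.resize(im[v-30:v+30,u-30:u+30,::-1],(400,400),interpolation=cv2.INTER_CUBIC))
cv2.imwrite('pics/a8.png',np.hstack(tl))"
```

```text
[-0.58  0.62 -0.09  2.18  1.56  0.47  2.57]
foot in socket frame mm [ -0.4   0.2 -16.6] phi 45.7 F sock [-4.  -4.8 26.4] M tool [-0.84 -1.23  0.11] tilt 0.2
t 19.6 tcp [0.5463 0.2022 0.1303] F [-17.4  -0.1  20.9] g 0.598 q7 2.57
d cm [ 0.04  0.03 -0.06] w deg [ 0.2 -0.1 -0.3]
```

View pics/a8.png

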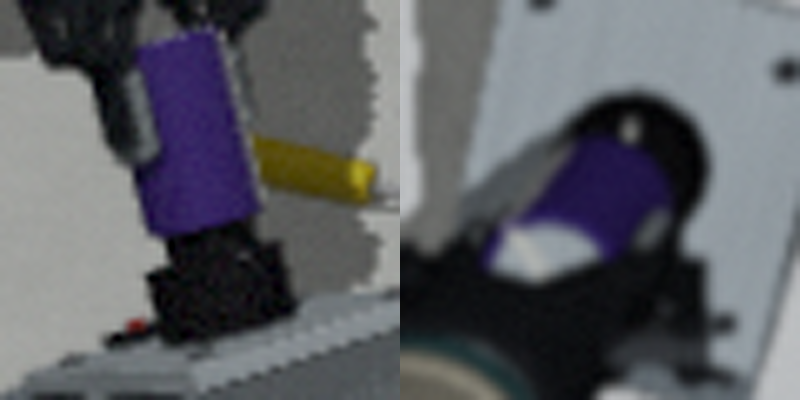

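The foot is in the bore and resting on the key, pressing with about 29 N at depth 16.6. Sweep φ downwards with a light press, stopping if it drops.

```bash
cat > chk.py <<'E'
from h import *
import sys
o=env.get_obs(); T=o['tool_rot']; rel=S.T@(o['tcp_pos']-AX*H-C0)*1e3
a=np.pi/2-STR; cx=T@[np.cos(a),np.sin(a),0]; f=S.T@o['contact_force']
print('t',o['time'].__round__(2),'foot',rel.round(1),'phi',np.degrees(np.arctan2(cx@UY,cx@UX)).round(1),'F',f.round(1),'Mz',(T.T@o['moment']).round(2),'q7',o['joint_positions'][6].round(2))
sys.exit(0 if rel[2]>-17.3 and abs(f).max()<45 else 1)
E
python3 -m inch '[{"grip":4.5,"dx":0,"dy":0,"dz":0.05,"wx":0,"wy":0,"wz":3},{"grip":4.5,"dx":0,"dy":0,"dz":0.05,"wx":0,"wy":0,"wz":6},{"grip":4.5,"dx":0,"dy":0,"dz":0.05,"wx":0,"wy":0,"wz":9}]' >/dev/null; python3 chk.py &&
python3 -m inch '[{"grip":4.5,"dx":0,"dy":0,"dz":0.08,"wx":0,"wy":0,"wz":3},{"grip":4.5,"dx":0,"dy":0,"dz":0.08,"wx":0,"wy":0,"wz":6},{"grip":4.5,"dx":0,"dy":0,"dz":0.08,"wx":0,"wy":0,"wz":9}]' >/dev/null; python3 chk.py
```

```text
t 19.95 foot [ -1.3   0.6 -16. ] phi 36.6 F [-2.8 -1.2  7.7] Mz [-0.22 -1.32 -0.22] q7 2.41
t 20.2 foot [ -1.8   0.4 -16.2] phi 27.5 F [-3.2 -1.6  3.9] Mz [-0.48 -1.09 -0.09] q7 2.25
```

```bash
sed -i "s/^sys.exit/print('centre cm',(100*T.T@(-S[:,:2]@rel[:2]\/1e3)).round(2))\nsys.exit/" chk.py; python3 chk.py;
python3 -m inch '[{"grip":4.5,"dx":0,"dy":0,"dz":0.1,"wx":0,"wy":0,"wz":3},{"grip":4.5,"dx":0,"dy":0,"dz":0.12,"wx":0,"wy":0,"wz":6},{"grip":4.5,"dx":0,"dy":0,"dz":0.12,"wx":0,"wy":0,"wz":9}]' >/dev/null; python3 chk.py
```

```text
t 20.2 foot [ -1.8   0.4 -16.2] phi 27.5 F [-3.2 -1.6  3.9] Mz [-0.48 -1.09 -0.09] q7 2.25
centre cm [0.18 0.03 0.  ]
t 20.45 foot [ -1.9   0.3 -17.4] phi 18.4 F [-1.6 -0.1 -2.9] Mz [-0.23 -0.87  0.  ] q7 2.09
centre cm [ 0.19 -0.02  0.  ]
```

Contact vanished as it sank past the key level, so the notch is likely over the key. Push straight in.

```bash

python3 -m inch '[{"grip":4.5,"dx":0.1,"dy":0,"dz":0.15,"wx":0,"wy":0,"wz":0},{"grip":4.5,"dx":0.1,"dy":0,"dz":0.3,"wx":0,"wy":0,"wz":0},{"grip":4.5,"dx":0.1,"dy":0,"dz":0.4,"wx":0,"wy":0,"wz":0}]' >/dev/null; python3 chk.py
```

```text
t 20.7 foot [ -0.7  -0.2 -21.6] phi 18.4 F [-2.6 -0.5 -2.5] Mz [-0.3  -0.89  0.05] q7 2.08
centre cm [ 0.06 -0.03  0.  ]
```

```bash

python3 -m inch '[{"grip":4.5,"dx":0,"dy":0,"dz":0.2,"wx":0,"wy":0,"wz":0},{"grip":4.5,"dx":0,"dy":0,"dz":0.4,"wx":0,"wy":0,"wz":0},{"grip":4.5,"dx":0,"dy":0,"dz":0.6,"wx":0,"wy":0,"wz":0},{"grip":4.5,"dx":0,"dy":0,"dz":0.75,"wx":0,"wy":0,"wz":0}]' >/dev/null; python3 chk.py;
python3 -m inch '[{"grip":4.5,"dx":0,"dy":0,"dz":0.1,"wx":0,"wy":0,"wz":0},{"grip":4.5,"dx":0,"dy":0,"dz":0.2,"wx":0,"wy":0,"wz":0},{"grip":4.5,"dx":0,"dy":0,"dz":0.25,"wx":0,"wy":0,"wz":0}]' >/dev/null; python3 chk.py
```

```text
t 21.03 foot [ -0.7  -0.3 -29.5] phi 18.5 F [-2.2 -0.4 -2.5] Mz [-0.36 -0.88  0.01] q7 2.05
centre cm [ 0.07 -0.04  0.  ]
t 21.28 foot [ -0.7  -0.2 -30.6] phi 18.5 F [-1.3 -3.3 21.9] Mz [-1.39 -0.77  0.  ] q7 2.04
centre cm [ 0.07 -0.04  0.  ]
```

```bash

python3 -m inch '[{"grip":4.5,"dx":0.05,"dy":0,"dz":0.05,"wx":0,"wy":0,"wz":2},{"grip":4.5,"dx":0.05,"dy":0,"dz":0.1,"wx":0,"wy":0,"wz":0},{"grip":4.5,"dx":0.05,"dy":0,"dz":0.1,"wx":0,"wy":0,"wz":-2},{"grip":4.5,"dx":0.05,"dy":0,"dz":0.1,"wx":0,"wy":0,"wz":0}]' >/dev/null; python3 chk.py
python3 -c "
from h import *
tl=[]
for n in('scene','top'):
    im,d,K,Rr,t=shot(n)
    q=Rr@(C0+AX*.02)+t; u,v=(K@(q/q[2]))[:2].round().astype(int)
    tl.append(cv2.resize(im[v-22:v+22,u-22:u+22,::-1],(400,400),interpolation=cv2.INTER_CUBIC))
cv2.imwrite('pics/a9.png',np.hstack(tl))"
```

```text
t 21.62 foot [ -0.1  -0.5 -30.6] phi 18.6 F [-0.3 -2.2 11.7] Mz [-1.09 -0.66 -0.14] q7 2.04
centre cm [ 0.   -0.05 -0.  ]
```

View pics/a9.png

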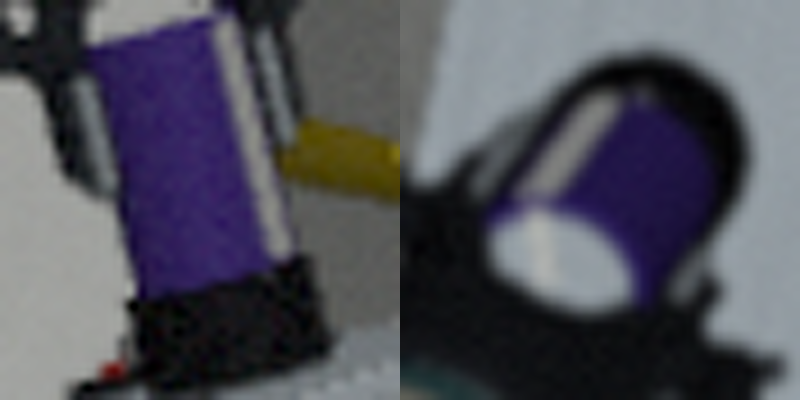

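The left crop shows the violet body sitting on the collar at (215,275) with no narrower foot visible. One firmer push will confirm the hard stop before release.

```bash

python3 -m inch '[{"grip":4.5,"dx":0,"dy":0,"dz":0.1,"wx":0,"wy":0,"wz":0},{"grip":4.5,"dx":0,"dy":0,"dz":0.2,"wx":0,"wy":0,"wz":0},{"grip":4.5,"dx":0,"dy":0,"dz":0.25,"wx":0,"wy":0,"wz":0}]' >/dev/null; python3 chk.py
python3 -m inch '[{"grip":4.5,"dx":0,"dy":0,"dz":-0.1,"wx":0,"wy":0,"wz":0},{"grip":4.5,"dx":0,"dy":0,"dz":-0.1,"wx":0,"wy":0,"wz":0}]' >/dev/null; python3 chk.py
```

```text
t 21.97 foot [ -0.   -0.4 -30.7] phi 18.5 F [-1.5 -4.5 35.1] Mz [-2.09 -0.77 -0.06] q7 2.03
centre cm [-0.   -0.04  0.  ]
t 22.13 foot [ -0.1  -0.4 -29.1] phi 18.5 F [-1.  -0.9 -2.3] Mz [-0.43 -0.87 -0.02] q7 2.04
centre cm [-0.   -0.04  0.  ]
```

```bash

python3 -m inch '[{"grip":4.5,"dx":0,"dy":0,"dz":0.1,"wx":0,"wy":0,"wz":0},{"grip":4.5,"dx":0,"dy":0,"dz":0.18,"wx":0,"wy":0,"wz":0},{"grip":4.5,"dx":0,"dy":0,"dz":0.2,"wx":0,"wy":0,"wz":0}]' >/dev/null; python3 chk.py
python3 -m inch '[{"grip":5.4,"dx":0,"dy":0,"dz":0,"wx":0,"wy":0,"wz":0},{"grip":6.2,"dx":0,"dy":0,"dz":0,"wx":0,"wy":0,"wz":0},{"grip":8.5,"dx":0,"dy":0,"dz":0,"wx":0,"wy":0,"wz":0},{"grip":8.5,"dx":0,"dy":0,"dz":0,"wx":0,"wy":0,"wz":0},{"grip":8.5,"dx":0,"dy":0,"dz":0,"wx":0,"wy":0,"wz":0}]'; python3 chk.py
```

```text
t 22.38 foot [  0.2  -0.4 -30.5] phi 18.5 F [-1.4 -2.9 15.6] Mz [-1.13 -0.78 -0.02] q7 2.03
centre cm [-0.02 -0.03 -0.  ]
time: 22.8
tcp_pos: [0.5536, 0.1995, 0.1185]
tool_rot: [[0.752, -0.443, 0.488], [-0.435, -0.89, -0.136], [0.495, -0.11, -0.862]]
contact_force: [0.9, 0.5, -0.4]
grip_width: 0.99
t 22.8 foot [  0.4  -0.3 -30.7] phi 18.5 F [ 0.4  0.7 -0.7] Mz [-0.11 -0.5   0.03] q7 2.03
centre cm [-0.05 -0.02 -0.  ]
```

Back off along the axis and check.

```bash

python3 -m inch '[{"grip":8.5,"dx":0,"dy":0,"dz":-1,"wx":0,"wy":0,"wz":0},{"grip":8.5,"dx":0,"dy":0,"dz":-3,"wx":0,"wy":0,"wz":0},{"grip":8.5,"dx":0,"dy":0,"dz":-6,"wx":0,"wy":0,"wz":0},{"grip":8.5,"dx":0,"dy":0,"dz":-9,"wx":0,"wy":0,"wz":0},{"grip":8.5,"dx":0,"dy":0,"dz":-12,"wx":0,"wy":0,"wz":0},{"grip":8.5,"dx":0,"dy":0,"dz":-14,"wx":0,"wy":0,"wz":0},{"grip":8.5,"dx":0,"dy":0,"dz":-14,"wx":0,"wy":0,"wz":0}]' ; python3 - <<'E'
from h import *
ims=[]
for n in('scene','top'):
    im,d,K,Rr,t=shot(n); ims.append(im); P=pts(d,K,Rr,t); L=(P-C0)@S
    hs=cv2.cvtColor(im,cv2.COLOR_RGB2HSV); r=np.hypot(L[...,0],L[...,1])
    b=(r<.035)&(d>0)&(L[...,2]>-.005)&(L[...,2]<.1)&(hs[...,0]>112)&(hs[...,0]<160)&(hs[...,1]>80)
    print(n,'violet z range mm',np.percentile(L[b][:,2]*1e3,[1,3,97,99]).round(1))
    tp=(r<.022)&(d>0)&(L[...,2]>.06)&(L[...,2]<.1)&(hs[...,1]<60)&(hs[...,2]>110)
    if tp.sum(): print('top disc height mm (want 80)',np.median(L[tp][:,2]*1e3).round(1),tp.sum(),'normal',np.linalg.svd(L[tp]-L[tp].mean(0),full_matrices=False)[2][2].round(3))
    q=Rr@(C0+AX*.03)+t; u,v=(K@(q/q[2]))[:2].round().astype(int)
    ims[-1]=cv2.resize(im[v-35:v+35,u-35:u+35,::-1],(400,400),interpolation=cv2.INTER_CUBIC)
cv2.imwrite('pics/a10.png',np.hstack(ims))
E
```

```text
time: 23.38
tcp_pos: [0.485, 0.221, 0.2427]
tool_rot: [[0.751, -0.44, 0.492], [-0.436, -0.891, -0.131], [0.496, -0.116, -0.86]]
contact_force: [-0.5, 0.6, 0.9]
grip_width: 0.995
scene violet z range mm [-3.1 -1.6 74.4 75.8]
top disc height mm (want 80) 77.6 3 normal [-0.073  0.116  0.991]
top violet z range mm [-1.6 -0.2 82.3 83. ]
top disc height mm (want 80) 81.1 223 normal [-0.026 -0.011  1.   ]
```

View pics/a10.png

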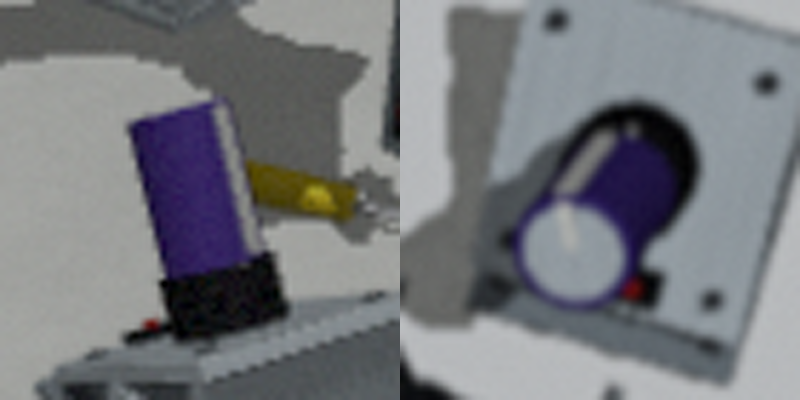

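The can stands in the socket with its shoulder on the collar at (220,270) in the left crop, and the gripper is clear. Hand in.

```bash
python3 -c "
from plant import env
print(env.close_job(), env.get_obs()['time'])"
```

```text
the job is handed in; nothing more can be done
the job is handed in; nothing more can be done
```

The violet capacitor is in the sloped socket, seated and let go, and I handed the job in at about 23.5 s of the 54 s allowed.

- **Regrasp:** the first approach ran joints 5 and 6 onto their limits. I set the can down on a clear spot on the bench, turned the gripper about 70°, picked it up again and came in with a better arm posture.
- **Finding the key:** the foot rested on the key with about 29 N at φ ≈ 46° from the tick. I turned it under a light press, and at about 18° the contact force vanished and it sank in freely.
- **Seating:** it came to a hard stop at 30.7 mm estimated depth (30 mm nominal). A 35 N push moved it no further.
- **Last checks after release:**
  - The top-camera depth puts the can's top 81 mm above the rim plane. I expected 80, so it agrees within about 1 mm of measuring error.
  - The can's axis was within about 2° of the socket's.
  - The pictures show the body down on the collar and the gripper clear of it.

**Disagreements:**
- The key contact read about 16 mm deep against the stated 14 mm, so my depth scale may be off by 1–2 mm. A gap that small would not show in the pictures, so "fully home" rests on the hard stop and the measured top height.
- The scene camera gave 77.6 mm for the top, but from only 3 pixels, so I ignored it.

I never aimed to touch the other items, but I did not re-measure them afterwards.

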